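# Make up the cold tray and its bottle crate

## Robot

A 7-joint arm with a two-finger parallel gripper is mounted at the origin on a cart in front of the work surface, level with it; the furniture and walls round the work are solid. World frame = base frame: x ahead of the robot, y to its left, z up, the work surface at z = 0. Lengths are in m, angles in degrees, forces in N, time in s.
With the tool pointing down it reaches from about 0.425 to 1.025 m from the base axis. Payload 3.6 kg.
Tool frame: the origin (TCP) lies where the fingers leave the gripper's body, on its centre line; the fingertips stand 73 mm ahead of it and the grasp point (between the pads) lies 54 mm ahead of it; z points along the fingers, y is the line along which they close (so a half turn about z gives the same grasp; the last joint's range is limited). The gripper opens to 85 mm and grips with 20 to 120 N. Pads are 22 mm wide; open, the fingers measure 114 mm over their backs; the gripper's body (76 mm by 85 mm) begins 54 mm behind the grasp point. The pads swing forward as they close: fully open they stand 13 mm farther back than shut.
Start: joints at [-69.929, 33.873, 2.773, 92.16, -1.908, 54.013, -1.931], TCP at [0.311, 0.655, 0.304] pointing down, gripper open.
Joint ranges: [-153.93, 153.93], [-27.13, 128.08], [-72.61, 78.16], [10.71, 143.7], [-87.88, 267.88], [4.46, 118.87], [-176.78, 176.78]. Speed limits (degrees/s): [147.25, 147.25, 180, 180, 180, 180, 180].

## Interface

Orientations are given as [roll, pitch, yaw] about the fixed x, y, z axes, in that order (R = Rz(yaw) Ry(pitch) Rx(roll)).
In Python, from rig import r, capture, look_for, landmark_of gives the robot as it stands.
- The arm moves only by the tool play_rows, never from a script. Its argument "targets" is a list that holds one entry, the list of rows, each a list of 7 numbers: the turn, a rotation vector about the tool's x, y, z in degrees, then the shift along the tool's x, y, z in m, then the opening in per cent of the stroke, from 0 (shut) to 100 (fully open). In form: [[[rx, ry, rz, x, y, z, jaw], ...]]. A call has exactly 8 rows; each row shifts and turns the commanded pose from where the row before left it, along the tool's axes as they then stand; what a row does not reach is not made up. A row lasts 1/8 s, in which the tool goes at most 62.5 mm and 10.7 degrees, less where a joint would pass 70% of its speed; a pose out of reach is approached as far as the arm can. A call is refused whole if a number of a shift passes 0.0625 or a number of a turn 10.7, either way. A call with a gripper value outside its range is refused whole. The fingers move at their own pace and stop on an object; "squeeze" is the grip in N (left out, the last holds). Time passes only in rows, so rows that do not move let the fingers close, or fill a call up. It gives the time, the measured TCP pose, the force, the opening and the grip force at its end, in the units of the state.
- r.sense(): the state, without advancing time (a new reading comes with each control period).
- capture(name): name is "scene" or "top"; returns a dict with "color" (400x640x3 uint8, blue, green, red), "depth" (400x640 float32, m along the optical axis (not along the pixel's ray), 0 where there is no reading), "intrinsics" (3x3 intrinsics, pixels), "R" (3x3) and "t" (3): a world point X has camera coordinates R X + t. Camera axes: x right, y down, z forward; pixel columns grow to the right and rows downward; lengths in m; the calibration is good to about 2 mm. A picture is of the moment at which its call begins.
- r.finish_job(): hands the job in; it is judged then, once.
Trained networks look in a picture, given as the dict that the camera call returned (one of the last four; its "shot" number tells which), for a name from the list of things; names that differ only in an ending like _2 or _b are one class to them, and where a whole thing is asked for, a point or a joint stands for the part that bears it (a point fixed in the world has none). Each returns a list of dicts, best first, with "conf" (0 to 1); they miss things now and then, are a little off and sometimes report something else, mostly with a low value. They report only what shows in the picture. A call takes as long as a camera call.
- look_for(picture, query): "bbox" ([left, top, right, bottom] in pixels, round what is visible of it).
- landmark_of(picture, query): "position" ([row, column] in pixels: a listed point, or the origin of a listed thing).
The state is a dict: "time_s": time; "joint_pos": joint angles; "qd": joint speeds; "effort": joint torques, N m; "tool_pos": TCP position; "eef_rot": TCP orientation; "force": force on the tool from outside, world axes, zero at the start; "torque": the same for the moment, N m; "width": opening from 0.0 (shut) to 1.0 (fully open); "grip_force": force on a finger pad.
Only numpy, scipy, OpenCV 4.12 (cv2) and the standard library are available. Lean on these libraries where they do the work, as an engineer would, in place of code of your own. Each camera call takes 0.05 s, during which the arm holds its last target. There are 200 camera calls.

## Task

Get the cold set ready for the reagents: fit the three aluminium cold plates together in the white tray like a jigsaw, turning each one until all three lie flat and flush with the tray's rim, and put every small red-capped reagent bottle standing on the bench to your left upright in the crate, one to a cell (the bottles at the back by the wall stay there). Leave the timer, the tape roll and the petri dish where they are.

Things in the scene. Friction and masses are not known exactly. Their poses are not given: they have to be found in the camera images.
- l_plate_mid (a point): L-shaped aluminium plate 20 mm thick, lower edges bevelled, 0.3 kg, black grip rib on top 50 x 14 x 25 high. Point: on the rib's vertical centre line, 22.5 mm above the underside and 22.5 below the rib's top; x along the rib, z up. Outline: 40 mm squares, less 1 mm all round, centred at x,y = (-30,0), (10,0), (50,0), (-30,-40) mm
- j_plate_mid (a point): J-shaped (mirrored L) aluminium plate 20 mm thick, lower edges bevelled, 0.3 kg, black grip rib on top 50 x 14 x 25 high. Point: on the rib's vertical centre line, 22.5 mm above the underside and 22.5 below the rib's top; x along the rib, z up. Outline: 40 mm squares, less 1 mm all round, centred at x,y = (-30,0), (10,0), (50,0), (-30,40) mm
- s_plate_mid (a point): S-shaped (stepped) aluminium plate 20 mm thick, lower edges bevelled, 0.3 kg, black grip rib on top 50 x 14 x 25 high. Point: on the rib's vertical centre line, 22.5 mm above the underside and 22.5 below the rib's top; x along the rib, z up. Outline: 40 mm squares, less 1 mm all round, centred at x,y = (-40,-20), (0,-20), (0,20), (40,20) mm
- tray: fixed white tray, 178 x 138 mm, 25 high, walls 8; recess 162 (along x) x 122 mm (along y), 20 deep, lip bevelled. Origin: centre of underside, z up. The three plates, right way up, just fill the recess with 2 mm gaps, tops level with the rim
- tray_floor (a point): centre of the recess floor, 5 mm above the worktop, axes as the tray's. One way the plates fit (points in these axes): L at x,y = (-30,40) mm, yaw 0; J at (60,-10), yaw +90 deg; S at (-20,-20), yaw 0. The same turned by 180 deg fits too. Seated, a plate's point is 22.5 mm above this floor
- crate: fixed grey bottle crate, 148 x 148 mm, 35 high, walls, floor and dividers 4 mm thick; 2 x 2 open cells 68 mm square, centred at x,y = (+-36, +-36) mm. Origin: centre of the underside, z up
- bottle0_mid (a point): white round reagent bottle with red screw cap, upright, 100 mm high, 0.16 kg; body 56 mm in diameter, straight to 60 mm above the foot, then a sloping shoulder to 88 mm, then cap 32 mm in diameter. Alike; three or four are present. Point: on the axis, 50 mm above the foot; z up
- bottle1_mid (a point): white round reagent bottle with red screw cap, upright, 100 mm high, 0.16 kg; body 56 mm in diameter, straight to 60 mm above the foot, then a sloping shoulder to 88 mm, then cap 32 mm in diameter. Alike; three or four are present. Point: on the axis, 50 mm above the foot; z up
- bottle2_mid (a point): white round reagent bottle with red screw cap, upright, 100 mm high, 0.16 kg; body 56 mm in diameter, straight to 60 mm above the foot, then a sloping shoulder to 88 mm, then cap 32 mm in diameter. Alike; three or four are present. Point: on the axis, 50 mm above the foot; z up
- bottle3_mid (a point): white round reagent bottle with red screw cap, upright, 100 mm high, 0.16 kg; body 56 mm in diameter, straight to 60 mm above the foot, then a sloping shoulder to 88 mm, then cap 32 mm in diameter. Alike; three or four are present. Point: on the axis, 50 mm above the foot; z up
- timer: bystander: white bench timer, 66 x 66 x 18 mm, lying on the worktop; origin centre of underside
- tape: bystander: roll of tape, 84 mm diameter, 19 mm high, lying flat; origin centre of underside
- dish: bystander: petri dish, 90 mm diameter, 15 mm high; origin centre of underside

How it is judged (in metres and radians):
At the end, for the whole second after the job is handed in: All three plates lie in the tray's recess on its floor (within 2.5 mm of full depth, tilted less than 0.05 rad), every bottle present stands on the floor of a crate cell (within 4 mm, tilted less than 0.15 rad), all released and at rest (x of l_plate_mid in the frame of tray between -0.081 and 0.081 m and y of l_plate_mid in the frame of tray between -0.061 and 0.061 m and z of each of l_plate_mid, j_plate_mid, s_plate_mid in the frame of tray below 0.03 m and angle between each of l_plate_mid, j_plate_mid, s_plate_mid's own z axis and vertical below 0.05 rad and linear speed of each of l_plate, j_plate, s_plate, bottle0, bottle1, bottle2, bottle3 below 0.03 m/s and x of j_plate_mid in the frame of tray between -0.081 and 0.081 m and y of j_plate_mid in the frame of tray between -0.061 and 0.061 m and x of s_plate_mid in the frame of tray between -0.081 and 0.081 m and y of s_plate_mid in the frame of tray between -0.061 and 0.061 m and x of bottle0_mid in the frame of crate between -0.07 and 0.07 m and y of bottle0_mid in the frame of crate between -0.07 and 0.07 m and z of each of bottle0_mid, bottle1_mid, bottle2_mid, bottle3_mid in the frame of crate below 0.058 m and angle between each of bottle0_mid, bottle1_mid, bottle2_mid, bottle3_mid's own z axis and vertical below 0.15 rad and x of bottle1_mid in the frame of crate between -0.07 and 0.07 m and y of bottle1_mid in the frame of crate between -0.07 and 0.07 m and x of bottle2_mid in the frame of crate between -0.07 and 0.07 m and y of bottle2_mid in the frame of crate between -0.07 and 0.07 m and x of bottle3_mid in the frame of crate between -0.07 and 0.07 m and y of bottle3_mid in the frame of crate between -0.07 and 0.07 m); the robot touches nothing.
It fails at once if the timer is pushed more than 30 mm (distance of timer from where it was at the start of the episode above 0.03 m).
It fails at once if the tape is pushed more than 30 mm (distance of tape from where it was at the start of the episode above 0.03 m).
It fails at once if the dish is pushed more than 30 mm (distance of dish from where it was at the start of the episode above 0.03 m).
Of bottle0, bottle1, bottle2, bottle3 only 3 to 4 are there at a start; the rules pass over those that are not, and their reading is None.
At some moment in a run one of l_plate, j_plate, s_plate may be knocked a few centimetres aside while the robot is not near it.
It also fails if it takes over 210 s, if anything falls off the work surface, if the arm or the gripper's body presses on something with over 40 N, if the wrist force passes 120 N, or if a joint passes its speed limit or range.

## Working session

There is one attempt and no reset: what is moved stays moved. The work goes in short steps, Python scripts to look and compute and a tool call to move; the robot and the scene stay as the last step left them, time stands still between calls to the robot, and variables do not carry over. Pictures are saved under pics/ and viewed, at most 15 in all, crops included, and the job is handed in when it is done.

Besides the shell and the picture viewer there is one more tool, called after "Call:" as name(argument=value, ...) on one line, values as JSON. play_rows: Moves the arm, as the interface text tells. Its arguments: {"type":"object","properties":{"targets":{"type":"array","items":{"type":"array","items":{"type":"array","items":{"type":"number"}}}},"squeeze":{"type":"number"}},"required":["targets"]}

```bash
mkdir -p pics; ls
cat > h.py <<'E'
import numpy as np, cv2
from rig import r, capture, look_for, landmark_of
def cloud(p):
    d=p["depth"];K=p["intrinsics"];v,u=np.mgrid[:d.shape[0],:d.shape[1]]
    c=np.stack([(u-K[0,2])/K[0,0]*d,(v-K[1,2])/K[1,1]*d,d],-1)
    w=(c-p["t"])@p["R"]; w[d==0]=np.nan
    return w
E
python3 - <<'E'
from h import *
s=r.sense();print(s)
for n in("scene","top"):
    p=capture(n);cv2.imwrite(f"pics/{n}0.png",p["color"]);print(n,p["R"],p["t"],p["intrinsics"])
    w=cloud(p)
    for q in("l_plate_mid","j_plate_mid","s_plate_mid","tray","tray_floor","crate","bottle0_mid","timer","tape","dish"):
        for o in landmark_of(p,q)[:5]:
            a,b=map(int,np.round(o["position"]))
            print(n,q,round(o["conf"],2),a,b,np.round(w[min(a,399),min(b,639)],3))
E
```

```text
pics
{'time_s': 0.0, 'joint_pos': array([-69.92773239,  33.92577808,   2.76676353,  92.23830039,
        -1.90829854,  54.01188358,  -1.92836441]), 'qd': array([ 0.08684077, -0.02701083, -0.03288266,  0.08461941,  0.03023231,
       -0.00514652, -0.0476311 ]), 'effort': array([ 6.65301723e-04, -5.48672318e+01,  1.54672936e+00, -1.98123783e+01,
        9.41364735e-03,  8.51228629e-03, -7.22592461e-06]), 'tool_pos': array([0.3110022 , 0.65415401, 0.30272747]), 'eef_rot': array([-1.79870314e+02,  6.70233556e-03,  1.54577945e+02]), 'force': array([ 0.15496888,  0.02484398, -0.87822936]), 'torque': array([-0.002916  ,  0.05181158, -0.03612084]), 'grip_force': 0.0, 'width': 0.9991673019891539}
scene [[ 0.85302853 -0.52180193  0.00806729]
 [-0.31174537 -0.5219089  -0.79399365]
 [ 0.41851781  0.67478429 -0.60787252]] [-0.48816932  0.25954208  0.94378309] [[413.27213006   0.         323.07137523]
 [  0.         413.27213006 199.73770965]
 [  0.           0.           1.        ]]
scene l_plate_mid 0.58 203 241 [0.403 0.187 0.034]
scene j_plate_mid 0.74 281 301 [ 0.404 -0.175  0.043]
scene s_p
[... 870 characters left out ...]
op l_plate_mid 0.92 276 281 [0.414 0.195 0.039]
top l_plate_mid 0.69 198 399 [ 0.625 -0.116  0.027]
top l_plate_mid 0.38 157 236 [0.737 0.329 0.016]
top j_plate_mid 0.77 276 410 [ 0.418 -0.143  0.026]
top j_plate_mid 0.64 222 235 [0.55  0.314 0.074]
top s_plate_mid 0.98 275 352 [0.419 0.011 0.039]
top tray 0.88 200 310 [0.621 0.124 0.006]
top tray 0.41 156 452 [ 0.749 -0.269  0.002]
top tray_floor 0.73 199 310 [0.624 0.124 0.005]
top crate 0.97 198 397 [ 0.626 -0.111  0.025]
top bottle0_mid 0.63 244 196 [0.492 0.408 0.09 ]
top timer 0.61 138 287 [0.793 0.19  0.015]
top tape 0.79 156 455 [ 0.751 -0.279 -0.003]
top tape 0.32 275 353 [0.419 0.008 0.045]
top dish 0.72 157 235 [0.737 0.332 0.016]
```

View pics/scene0.png

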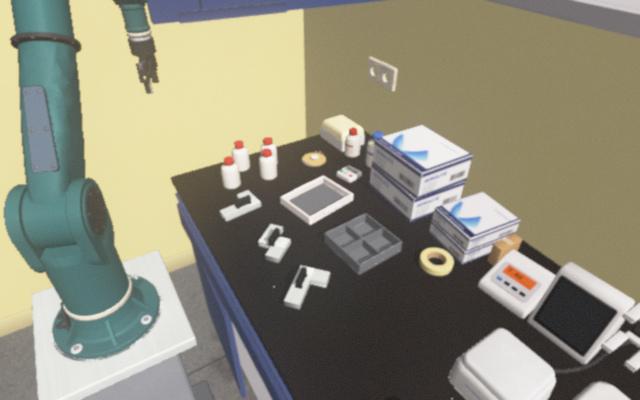

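View pics/top0.png

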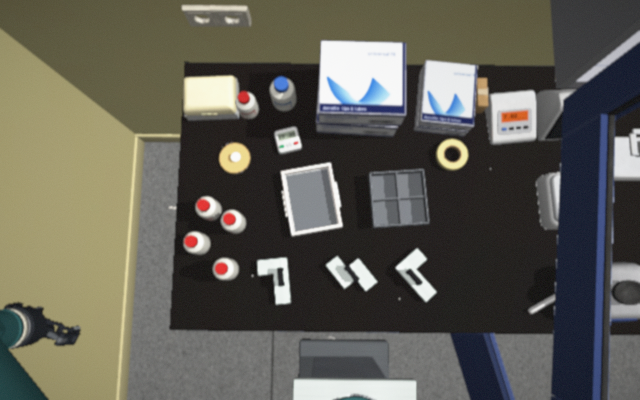

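The scene view shows four red-capped bottles at left (about 230–270, 150–180), with the three ribbed plates along the near edge, then the tray at (315,197) and the crate at (365,243). In the top view the bottles are at (208,208), (233,221), (197,243) and (226,268). The plates are at (276,280), (352,273) and (415,275). One more bottle by the wall at (245,100) stays where it is.

```bash
cat >> h.py <<'E'
from scipy.optimize import minimize
from scipy.ndimage import gaussian_filter
def proj(p,X):
    c=X@p["R"].T+p["t"]; return (c[:,:2]/c[:,2:])*np.diag(p["intrinsics"])[:2]+p["intrinsics"][:2,2]
def box(x0,x1,y0,y1): return np.array([[x0,y0],[x1,y0],[x1,y1],[x0,y1]])/1e3
def sq(cs):
    m=np.zeros((200,200),np.uint8)
    for x,y in cs: m[y+100-20:y+100+20,x+100-20:x+100+20]=1
    m=cv2.erode(m,np.ones((3,3)))   # 1 mm all round
    c=max(cv2.findContours(m,cv2.RETR_EXTERNAL,cv2.CHAIN_APPROX_SIMPLE)[0],key=len)[:,0].astype(float)-99.5
    return (c+np.sign(c-c.mean(0))*0)/1e3
SH={"l":[(-30,0),(10,0),(50,0),(-30,-40)],"j":[(-30,0),(10,0),(50,0),(-30,40)],"s":[(-40,-20),(0,-20),(0,20),(40,20)]}
def layers(kind,zb):
    """list of (polygon, [z...]); later covers earlier; hull over the z's. zb = underside height"""
    rib=(box(-25,25,-7,7),[zb+.020,zb+.045],1)
    if kind=="tray": return [(box(-89,89,-69,69),[.025],0),(box(-81,81,-61,61),[.025],0)]
    if kind=="crate": return [(box(-74,74,-74,74),[.035],0)]+[(box(a-34,a+34,b-34,b+34),[.035],0) for a in(-36,36) for b in(-36,36)]
    return [(sq(SH[kind]),[zb+.020],0),rib]
def fit(p,kind,x0,yaws=(None,),zb=0.,pad=70):
    g=p["color"].astype(float).mean(2); S=8
    u0=proj(p,np.array([[x0[0],x0[1],.02]]))[0].astype(int); lo=np.maximum(u0-pad//2,0); n=pad
    crop=g[lo[1]:lo[1]+n,lo[0]:lo[0]+n]; hh,ww=crop.shape
    def masks(q):
        c,s=np.cos(q[2]),np.sin(q[2]); lab=np.zeros((hh*S,ww*S),np.uint8)
        for i,(pl,zs,hull) in enumerate(layers(kind,zb)):
            w=pl@np.array([[c,s],[-s,c]])+q[:2]
            a=np.concatenate([proj(p,np.c_[w,np.full(len(w),z)]) for z in zs])
            if hull: a=cv2.convexHull(a.astype(np.float32))[:,0]
            cv2.fillPoly(lab,[np.round(((a-lo+.5)*S-.5)*16).astype(np.int32)],min(i,1)+1,shift=4)
        return [cv2.resize(gaussian_filter((lab==k).astype(np.float32),S*.6),(ww,hh),interpolation=cv2.INTER_AREA).ravel() for k in(0,1,2)]
    def cost(q):
        A=np.array(masks(q)).T; k,*_=np.linalg.lstsq(A,crop.ravel(),rcond=None)
        return np.sqrt(np.mean(np.minimum(np.abs(A@k-crop.ravel()),60)**2))
    best=None
    for y in yaws:
        q0=np.array([x0[0],x0[1],x0[2] if y is None else y])
        m=minimize(cost,q0,method="Nelder-Mead",options=dict(initial_simplex=q0+np.array([[0,0,0],[.015,0,0],[0,.015,0],[0,0,.25]]),xatol=5e-5,fatol=1e-3,maxiter=150))
        if best is None or m.fun<best.fun: best=m
    return best.x,best.fun
Y=np.radians(np.arange(0,360,45))
E
python3 - <<'E'
from h import *
p=capture("top"); im=p["color"].copy()
for k,x in(("l",(.415,.19)),("s",(.415,.0)),("j",(.415,-.15))):
    q,f=fit(p,k,x,Y); print(k,np.round(q[:2],4),np.degrees(q[2])%360,f)
for k,x in(("tray",(.62,.124,0)),("crate",(.625,-.112,0))):
    q,f=fit(p,k,x,(-.2,0,.2),pad=100); print(k,np.round(q[:2],4),np.degrees(q[2]),f)
# caps: red blobs, at z .1
hsv=cv2.cvtColor(p["color"],cv2.COLOR_BGR2HSV); m=(((hsv[...,0]<8)|(hsv[...,0]>172))&(hsv[...,1]>150)).astype(np.uint8)
n,_,st,ce=cv2.connectedComponentsWithStats(m); K=p["intrinsics"];C=-p["R"].T@p["t"]
for s,c in zip(st[1:],ce[1:]):
    if s[4]>40:
        d=p["R"].T@np.linalg.inv(K)@np.r_[c,1]; t=(.097-C[2])/d[2]; print("cap",c.round(1),s[4],(C+t*d).round(3))
w=cloud(p); 
for a,b in((100,245),(138,287),(156,452),(157,235)): print(w[a,b].round(3))
E
```

```text
l [0.4138 0.1991] 186.04600487727302 14.667460516159663
s [0.4242 0.0137] 39.276461867973005 14.721527738874391
j [ 0.4171 -0.1501] 220.65933662591397 14.951442267716738
tray [0.6226 0.1207] 10.604945419946196 16.739027530913027
crate [ 0.6257 -0.1145] 4.43679843552858 14.84525098867576
cap [243.1  96.5] 104 [0.881 0.301 0.097]
cap [202.7 204.8] 99 [0.591 0.394 0.097]
cap [228.9 218.7] 94 [0.556 0.326 0.097]
cap [190.6 241.1] 102 [0.498 0.42  0.097]
cap [220.9 268.2] 96 [0.431 0.341 0.097]
[0.871 0.296 0.098]
[0.793 0.19  0.015]
[ 0.752 -0.271 -0.006]
[0.738 0.332 0.013]
```

```bash
cat >> h.py <<'E'
def overlay(p,items,path,roi,S=4):
    x0,y0,x1,y1=roi; im=cv2.resize(p["color"][y0:y1,x0:x1],None,fx=S,fy=S,interpolation=cv2.INTER_NEAREST)
    for kind,q,zb in items:
        c,s=np.cos(q[2]),np.sin(q[2])
        for pl,zs,h in layers(kind,zb):
            w=pl@np.array([[c,s],[-s,c]])+q[:2]
            a=(proj(p,np.c_[w,np.full(len(w),zs[-1])])-[x0,y0]+.5)*S-.5
            cv2.polylines(im,[np.round(a*16).astype(np.int32)],True,(0,0,255),1,shift=4)
    cv2.imwrite(path,im)
E
python3 - <<'E'
from h import *
p=capture("top"); it=[("l",(.4138,.1991,np.radians(186)),0),("s",(.4242,.0137,np.radians(39.3)),0),("j",(.4171,-.1501,np.radians(220.7)),0),("tray",(.6226,.1207,np.radians(10.6)),0),("crate",(.6257,-.1145,np.radians(4.4)),0)]
overlay(p,it,"pics/o1.png",(245,155,445,305))
E
```

```text
(no output)
```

View pics/o1.png

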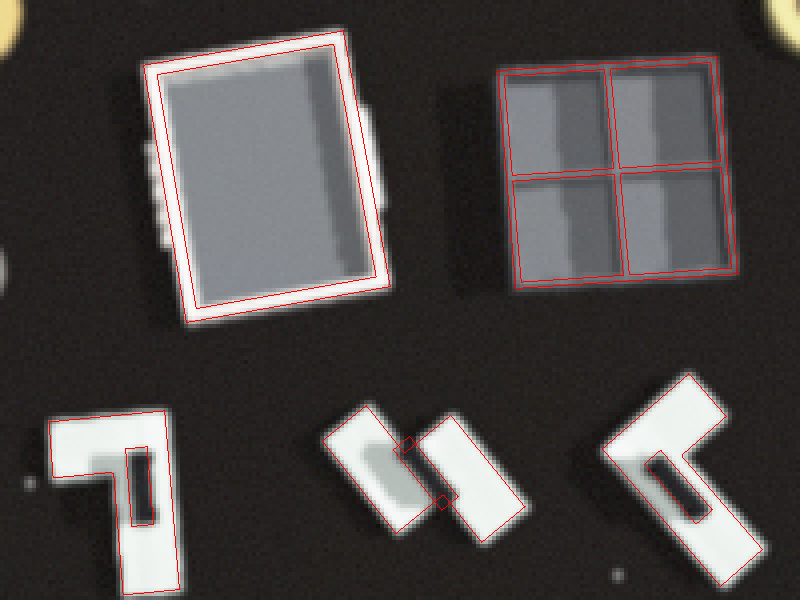

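The overlay fits: L, S, J, tray and crate outlines all match the edges. The four bottles are 76 mm or more apart. I'll do the bottles first, at a tool yaw of 49.4°, which is diagonal to the crate.

Call:
play_rows(targets=[[[0,0,10.5,0,0,0,100],[0,0,10.5,0,0,0,100],[0,0,10.5,0,0,0,100],[0,0,10.5,0,0,0,100],[0,0,10.5,0,0,0,100],[0,0,10.5,0,0,0,100],[0,0,10.5,0,0,0,100],[0,0,10.5,0,0,0,100]]], squeeze=40)

```text
time_s: 2.2
tool_pos: [0.3111, 0.6549, 0.3039]
eef_rot: [-180.0, -0.0, 70.2]
force: [0.8, -0.1, 0.4]
width: 1.0
grip_force: 0.0
```

Call:
play_rows(targets=[[[0,0,10.6,0,0,0,100],[0,0,10.6,0,0,0,100],[0,0,0,-0.0266,0.049,0.01,100],[0,0,0,-0.0266,0.049,0.01,100],[0,0,0,-0.0266,0.049,0.01,100],[0,0,0,-0.0266,0.049,0.01,100],[0,0,0,-0.0266,0.049,0.01,100],[0,0,0,-0.0266,0.049,0,100]]])

```text
time_s: 3.2
tool_pos: [0.4307, 0.3406, 0.2535]
eef_rot: [-180.0, 0.0, 49.4]
force: [0.7, -0.1, 0.5]
width: 1.001
grip_force: 0.0
```

```bash
cat >> h.py <<'E'
def go(x,y,z,yaw,fromp=None):
    s=r.sense(); P=np.array(s["tool_pos"]); e=s["eef_rot"]
    if fromp is not None: P=np.array(fromp)
    a=np.radians(yaw); d=np.array([x,y,z])-P; c,n=np.cos(a),np.sin(a)
    print("turn",round((e[2]-yaw+180)%360-180,2),"shift",np.round([d[0]*c+d[1]*n,d[0]*n-d[1]*c,-d[2]],4),"  at",P.round(4),e.round(2),"t",round(s["time_s"],2),"w",round(s["width"],3),"F",np.round(s["force"],1))
E
python3 -c "
from h import *
go(.431,.341,.108,49.4)"
```

```text
turn 0.01 shift [0.0005 0.     0.1455]   at [0.4307 0.3406 0.2535] [-1.800e+02  3.000e-02  4.941e+01] t 3.2 w 1.001 F [ 0.7 -0.1  0.5]
```

Call:
play_rows(targets=[[[0,0,0,0,0,0.0485,100],[0,0,0,0,0,0.0485,100],[0,0,0,0,0,0.0485,100],[0,0,0,0,0,0,40],[0,0,0,0,0,0,40],[0,0,0,0,0,0,40],[0,0,0,0,0,0,40],[0,0,0,0,0,0,40]]], squeeze=40)

```text
time_s: 4.2
tool_pos: [0.4308, 0.3428, 0.1095]
eef_rot: [-180.0, -0.1, 49.4]
force: [-1.2, 0.4, 5.0]
width: 0.632
grip_force: 42.7
```

Call:
play_rows(targets=[[[0,0,0,0,0,-0.02,40],[0,0,0,0,0,-0.04,40],[0,0,0,0,0,-0.04,40],[0,0,0,0,0,-0.04,40],[0,0,0,0,0,0,40],[0,0,0,0,0,0,40],[0,0,0,0,0,0,40],[0,0,0,0,0,0,40]]])

```text
time_s: 5.2
tool_pos: [0.43, 0.3418, 0.2473]
eef_rot: [-180.0, 0.1, 49.4]
force: [-0.1, 0.4, -1.9]
width: 0.631
grip_force: 42.9
```

```bash
python3 -c "
from h import *
go(.6644,-.1476,.114,49.4)"
```

```text
turn -0.03 shift [-0.2191  0.4964  0.1333]   at [0.43   0.3418 0.2473] [-1.800e+02  1.300e-01  4.937e+01] t 5.2 w 0.631 F [-0.1  0.4 -1.9]
```

Call:
play_rows(targets=[[[0,0,0,-0.0219,0.0496,0,40],[0,0,0,-0.0219,0.0496,0,40],[0,0,0,-0.0219,0.0496,0,40],[0,0,0,-0.0219,0.0496,0,40],[0,0,0,-0.0219,0.0496,0,40],[0,0,0,-0.0219,0.0496,0,40],[0,0,0,-0.0219,0.0496,0,40],[0,0,0,-0.0219,0.0496,0,40]]])

```text
time_s: 6.2
tool_pos: [0.618, -0.0507, 0.2476]
eef_rot: [-179.9, 0.0, 49.4]
force: [0.7, 0.1, -0.7]
width: 0.634
grip_force: 42.9
```

Call:
play_rows(targets=[[[0,0,0,-0.0219,0.0496,0,40],[0,0,0,-0.0219,0.0496,0,40],[0,0,0,0,0,0,40],[0,0,0,0,0,0.05,40],[0,0,0,0,0,0,40],[0,0,0,0,0,0,40],[0,0,0,0,0,0,40],[0,0,0,0,0,0,40]]])

```text
time_s: 7.2
tool_pos: [0.6651, -0.147, 0.2]
eef_rot: [179.9, -0.1, 49.4]
force: [0.2, 0.7, -1.8]
width: 0.635
grip_force: 43.3
```

```bash
python3 -c "
from h import *
go(.6644,-.1476,.114,49.4)
p=capture('top');cv2.imwrite('pics/a.png',p['color'][130:300,150:450])
"
```

```text
turn -0.01 shift [-0.0009 -0.0001  0.086 ]   at [ 0.6651 -0.147   0.2   ] [ 1.7988e+02 -7.0000e-02  4.9390e+01] t 7.2 w 0.635 F [ 0.2  0.7 -1.8]
```

View pics/a.png

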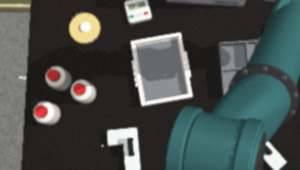

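The crop shows one bottle gone from the bench, with the arm hiding the crate. I'll lower and release.

Call:
play_rows(targets=[[[0,0,0,0,0,0.04,40],[0,0,0,0,0,0.03,40],[0,0,0,0,0,0.01,40],[0,0,0,0,0,0.0055,40],[0,0,0,0,0,0,40],[0,0,0,0,0,0,85],[0,0,0,0,0,0,85],[0,0,0,0,0,0,85]]])

```text
time_s: 8.25
tool_pos: [0.6647, -0.147, 0.1134]
eef_rot: [180.0, -0.0, 49.4]
force: [0.3, 0.1, -0.0]
width: 0.854
grip_force: 0.0
```

Call:
play_rows(targets=[[[0,0,0,0,0,0,85],[0,0,0,0,0,-0.02,85],[0,0,0,0,0,-0.05,85],[0,0,0,0,0,-0.06,85],[0,0,0,0,0,-0.01,85],[0,0,0,0,0,0,85],[0,0,0,0,0,0,85],[0,0,0,0,0,0,85]]])

```text
time_s: 9.25
tool_pos: [0.6635, -0.1465, 0.2512]
eef_rot: [-179.8, 0.1, 49.4]
force: [-0.6, 0.0, -0.5]
width: 0.848
grip_force: 0.0
```

```bash
python3 -c "
from h import *
go(.498,.420,.109,49.4)
"
```

```text
turn -0.02 shift [ 0.3225 -0.4943  0.1422]   at [ 0.6635 -0.1465  0.2512] [-1.7984e+02  9.0000e-02  4.9380e+01] t 9.25 w 0.848 F [-0.6  0.  -0.5]
```

Call:
play_rows(targets=[[[0,0,0,0.0322,-0.0494,0,100],[0,0,0,0.0322,-0.0494,0,100],[0,0,0,0.0322,-0.0494,0,100],[0,0,0,0.0322,-0.0494,0,100],[0,0,0,0.0322,-0.0494,0,100],[0,0,0,0.0322,-0.0494,0,100],[0,0,0,0.0322,-0.0494,0,100],[0,0,0,0.0322,-0.0494,0,100]]])

```text
time_s: 10.25
tool_pos: [0.5311, 0.3075, 0.2519]
eef_rot: [-180.0, 0.1, 49.4]
force: [0.7, 0.4, -0.8]
width: 1.003
grip_force: 0.0
```

Call:
play_rows(targets=[[[0,0,0,0.0324,-0.0494,0,100],[0,0,0,0.0324,-0.0494,0,100],[0,0,0,0,0,0,100],[0,0,0,0,0,0.02,100],[0,0,0,0,0,0.06,100],[0,0,0,0,0,0.05,100],[0,0,0,0,0,0.012,100],[0,0,0,0,0,0,40]]])

```text
time_s: 11.25
tool_pos: [0.5, 0.4175, 0.1103]
eef_rot: [180.0, 0.1, 49.2]
force: [-0.3, -0.1, 0.3]
width: 0.819
grip_force: 0.0
```

Call:
play_rows(targets=[[[0,0,0,0,0,0,40],[0,0,0,0,0,0,40],[0,0,0,0,0,0,40],[0,0,0,0,0,0,40],[0,0,0,0,0,-0.03,40],[0,0,0,0,0,-0.06,40],[0,0,0,0,0,-0.05,40],[0,0,0,0,0,0,40]]])

```text
time_s: 12.25
tool_pos: [0.5015, 0.4207, 0.2559]
eef_rot: [179.9, -0.6, 49.4]
force: [0.7, 0.1, -0.4]
width: 0.624
grip_force: 42.8
```

```bash
python3 -c "
from h import *
go(.6588,-.0758,.115,49.4)
"
```

```text
turn -0.02 shift [-0.2746  0.4425  0.1409]   at [0.5015 0.4207 0.2559] [179.93  -0.55  49.38] t 12.25 w 0.624 F [ 0.7  0.1 -0.4]
```

Call:
play_rows(targets=[[[0,0,0,-0.0275,0.0443,0,40],[0,0,0,-0.0275,0.0443,0,40],[0,0,0,-0.0275,0.0443,0,40],[0,0,0,-0.0275,0.0443,0,40],[0,0,0,-0.0275,0.0443,0,40],[0,0,0,-0.0275,0.0443,0,40],[0,0,0,-0.0275,0.0443,0,40],[0,0,0,-0.0275,0.0443,0,40]]])

```text
time_s: 13.25
tool_pos: [0.6245, 0.0206, 0.2497]
eef_rot: [-179.9, 0.1, 49.4]
force: [0.8, 0.3, -1.2]
width: 0.619
grip_force: 42.8
```

Call:
play_rows(targets=[[[0,0,0,-0.0275,0.0443,0,40],[0,0,0,-0.0275,0.044,0,40],[0,0,0,0,0,0,40],[0,0,0,0,0,0,40],[0,0,0,0,0,0.05,40],[0,0,0,0,0,0,40],[0,0,0,0,0,0,40],[0,0,0,0,0,0,40]]])

```text
time_s: 14.25
tool_pos: [0.6573, -0.0773, 0.2027]
eef_rot: [179.9, -0.1, 49.4]
force: [0.6, -0.6, 0.4]
width: 0.623
grip_force: 43.0
```

```bash
python3 -c "
from h import *
go(.6588,-.0758,.115,49.4)
p=capture('scene');cv2.imwrite('pics/b.png',p['color'][130:300,200:450])
"
```

```text
turn 0.02 shift [0.0021 0.0002 0.0877]   at [ 0.6573 -0.0773  0.2027] [ 1.7986e+02 -1.0000e-01  4.9420e+01] t 14.25 w 0.623 F [ 0.6 -0.6  0.4]
```

View pics/b.png

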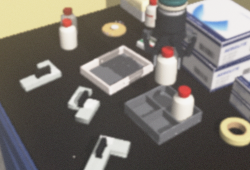

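One bottle stands in the crate at crop (183,103), and the second hangs over its cell. I'll lower and release it.

Call:
play_rows(targets=[[[0,0,0,0.002,0,0.04,40],[0,0,0,0,0,0.03,40],[0,0,0,0,0,0.012,40],[0,0,0,0,0,0.006,40],[0,0,0,0,0,0,40],[0,0,0,0,0,0,85],[0,0,0,0,0,0,85],[0,0,0,0,0,0,85]]])

```text
time_s: 15.3
tool_pos: [0.658, -0.0761, 0.1132]
eef_rot: [180.0, -0.0, 49.4]
force: [0.1, 0.1, -0.4]
width: 0.854
grip_force: 0.0
```

Call:
play_rows(targets=[[[0,0,0,0,0,0,85],[0,0,0,0,0,-0.02,85],[0,0,0,0,0,-0.05,85],[0,0,0,0,0,-0.06,85],[0,0,0,0,0,-0.01,85],[0,0,0,0,0,0,85],[0,0,0,0,0,0,85],[0,0,0,0,0,0,85]]])

```text
time_s: 16.3
tool_pos: [0.6567, -0.0757, 0.2512]
eef_rot: [-179.8, 0.1, 49.4]
force: [0.3, -0.8, -1.6]
width: 0.851
grip_force: 0.0
```

```bash
python3 -c "
from h import *
go(.556,.326,.109,49.4)
"
```

```text
turn -0.02 shift [ 0.2395 -0.3379  0.1422]   at [ 0.6567 -0.0757  0.2512] [-1.7985e+02  1.1000e-01  4.9380e+01] t 16.3 w 0.851 F [ 0.3 -0.8 -1.6]
```

Call:
play_rows(targets=[[[0,0,0,0.0342,-0.0483,0,100],[0,0,0,0.0342,-0.0483,0,100],[0,0,0,0.0342,-0.0483,0,100],[0,0,0,0.0342,-0.0483,0,100],[0,0,0,0.0342,-0.0483,0,100],[0,0,0,0.0342,-0.0483,0,100],[0,0,0,0.0342,-0.0483,0,100],[0,0,0,0,0,0,100]]])

```text
time_s: 17.3
tool_pos: [0.5536, 0.3337, 0.2508]
eef_rot: [-179.8, 0.0, 50.0]
force: [0.1, -0.2, -0.4]
width: 1.004
grip_force: 0.0
```

Call:
play_rows(targets=[[[0,0,0,0,0,0.02,100],[0,0,0,0,0,0.06,100],[0,0,0,0,0,0.05,100],[0,0,0,0,0,0.012,100],[0,0,0,0,0,0,40],[0,0,0,0,0,0,40],[0,0,0,0,0,0,40],[0,0,0,0,0,0,40]]])

```text
time_s: 18.3
tool_pos: [0.5582, 0.3262, 0.1128]
eef_rot: [179.9, -0.2, 49.4]
force: [-0.5, -0.1, 6.5]
width: 0.628
grip_force: 43.0
```

Call:
play_rows(targets=[[[0,0,0,0,0,-0.03,40],[0,0,0,0,0,-0.06,40],[0,0,0,0,0,-0.05,40],[0,0,0,0,0,0,40],[0,0,0,0,0,0,40],[0,0,0,0,0,0,40],[0,0,0,0,0,0,40],[0,0,0,0,0,0,40]]])

```text
time_s: 19.3
tool_pos: [0.5566, 0.3255, 0.2499]
eef_rot: [-180.0, 0.1, 49.4]
force: [0.7, 0.6, -1.9]
width: 0.627
grip_force: 43.4
```

```bash
python3 -c "
from h import *
go(.5926,-.1532,.115,49.4)
"
```

```text
turn -0.04 shift [-0.3401  0.3389  0.1349]   at [0.5566 0.3255 0.2499] [-1.7999e+02  9.0000e-02  4.9360e+01] t 19.3 w 0.627 F [ 0.7  0.6 -1.9]
```

Call:
play_rows(targets=[[[0,0,0,-0.0425,0.0424,0,40],[0,0,0,-0.0425,0.0424,0,40],[0,0,0,-0.0425,0.0424,0,40],[0,0,0,-0.0425,0.0424,0,40],[0,0,0,-0.0425,0.0424,0,40],[0,0,0,-0.0425,0.0424,0,40],[0,0,0,-0.0425,0.0424,0,40],[0,0,0,-0.0425,0.0424,0,40]]])

```text
time_s: 20.3
tool_pos: [0.593, -0.1551, 0.2508]
eef_rot: [180.0, -0.0, 49.4]
force: [0.5, -0.0, -2.7]
width: 0.627
grip_force: 43.4
```

Call:
play_rows(targets=[[[0,0,0,0,0,0,40],[0,0,0,0,0,0,40],[0,0,0,0,0,0.05,40],[0,0,0,0,0,0,40],[0,0,0,0,0,0,40],[0,0,0,0,0,0,40],[0,0,0,0,0,0,40],[0,0,0,0,0,0,40]]])

```text
time_s: 21.3
tool_pos: [0.5932, -0.1532, 0.2017]
eef_rot: [179.9, -0.0, 49.4]
force: [-0.5, -0.2, -2.4]
width: 0.628
grip_force: 43.8
```

```bash
python3 -c "
from h import *
go(.5926,-.1532,.115,49.4)
"
```

```text
turn -0.03 shift [-0.0004 -0.0005  0.0867]   at [ 0.5932 -0.1532  0.2017] [ 1.7994e+02 -4.0000e-02  4.9370e+01] t 21.3 w 0.628 F [-0.5 -0.2 -2.4]
```

Call:
play_rows(targets=[[[0,0,0,0,0,0.04,40],[0,0,0,0,0,0.03,40],[0,0,0,0,0,0.011,40],[0,0,0,0,0,0.006,40],[0,0,0,0,0,0,40],[0,0,0,0,0,0,85],[0,0,0,0,0,0,85],[0,0,0,0,0,0,85]]])

```text
time_s: 22.3
tool_pos: [0.5934, -0.1533, 0.1142]
eef_rot: [179.9, -0.0, 49.4]
force: [-0.7, -0.1, 0.0]
width: 0.848
grip_force: 0.0
```

Call:
play_rows(targets=[[[0,0,0,0,0,0,85],[0,0,0,0,0,-0.02,85],[0,0,0,0,0,-0.05,85],[0,0,0,0,0,-0.06,85],[0,0,0,0,0,-0.01,85],[0,0,0,0,0,0,85],[0,0,0,0,0,0,85],[0,0,0,0,0,0,85]]])

```text
time_s: 23.3
tool_pos: [0.5921, -0.1528, 0.2523]
eef_rot: [-179.8, 0.1, 49.4]
force: [-0.3, -0.7, -0.3]
width: 0.85
grip_force: 0.0
```

```bash
python3 -c "
from h import *
go(.591,.394,.109,49.4)
"
```

```text
turn -0.02 shift [ 0.4145 -0.3566  0.1433]   at [ 0.5921 -0.1528  0.2523] [-1.7984e+02  1.0000e-01  4.9380e+01] t 23.3 w 0.85 F [-0.3 -0.7 -0.3]
```

Call:
play_rows(targets=[[[0,0,0,0.0414,-0.0357,0,100],[0,0,0,0.0414,-0.0357,0,100],[0,0,0,0.0414,-0.0357,0,100],[0,0,0,0.0414,-0.0357,0,100],[0,0,0,0.0414,-0.0357,0,100],[0,0,0,0.0414,-0.0357,0,100],[0,0,0,0.0414,-0.0357,0,100],[0,0,0,0.0414,-0.0357,0,100]]])

```text
time_s: 24.3
tool_pos: [0.5912, 0.2858, 0.2526]
eef_rot: [-180.0, 0.1, 49.4]
force: [1.4, -0.8, -0.3]
width: 1.002
grip_force: 0.0
```

Call:
play_rows(targets=[[[0,0,0,0.0416,-0.0357,0,100],[0,0,0,0.0416,-0.0355,0,100],[0,0,0,0,0,0,100],[0,0,0,0,0,0.02,100],[0,0,0,0,0,0.06,100],[0,0,0,0,0,0.05,100],[0,0,0,0,0,0.012,100],[0,0,0,0,0,0,40]]])

```text
time_s: 25.3
tool_pos: [0.5923, 0.3918, 0.1112]
eef_rot: [180.0, 0.1, 49.2]
force: [0.1, -0.0, 0.4]
width: 0.817
grip_force: 0.0
```

Call:
play_rows(targets=[[[0,0,0,0,0,0,40],[0,0,0,0,0,0,40],[0,0,0,0,0,0,40],[0,0,0,0,0,0,40],[0,0,0,0,0,-0.03,40],[0,0,0,0,0,-0.06,40],[0,0,0,0,0,-0.05,40],[0,0,0,0,0,0,40]]])

```text
time_s: 26.3
tool_pos: [0.5944, 0.3945, 0.2573]
eef_rot: [179.8, -0.5, 49.4]
force: [-0.1, 0.2, -1.9]
width: 0.632
grip_force: 43.0
```

```bash
python3 -c "
from h import *
go(.5870,-.0814,.115,49.4)
"
```

```text
turn -0.03 shift [-0.3662  0.3041  0.1423]   at [0.5944 0.3945 0.2573] [179.84  -0.54  49.37] t 26.3 w 0.632 F [-0.1  0.2 -1.9]
```

Call:
play_rows(targets=[[[0,0,0,-0.0456,0.038,0,40],[0,0,0,-0.0456,0.038,0,40],[0,0,0,-0.0456,0.038,0,40],[0,0,0,-0.0456,0.038,0,40],[0,0,0,-0.0456,0.038,0,40],[0,0,0,-0.0456,0.038,0,40],[0,0,0,-0.0456,0.038,0,40],[0,0,0,-0.0456,0.038,0,40]]])

```text
time_s: 27.3
tool_pos: [0.584, -0.0823, 0.2507]
eef_rot: [-179.9, 0.1, 49.4]
force: [1.4, 0.7, -1.0]
width: 0.629
grip_force: 43.0
```

Call:
play_rows(targets=[[[0,0,0,0,0,0,40],[0,0,0,0,0,0,40],[0,0,0,0,0,0.05,40],[0,0,0,0,0,0,40],[0,0,0,0,0,0,40],[0,0,0,0,0,0,40],[0,0,0,0,0,0,40],[0,0,0,0,0,0,40]]])

```text
time_s: 28.3
tool_pos: [0.5855, -0.0811, 0.2027]
eef_rot: [179.9, -0.1, 49.4]
force: [-0.0, 1.0, -1.8]
width: 0.633
grip_force: 43.5
```

```bash
python3 -c "
from h import *
go(.5870,-.0814,.115,49.4)
"
```

```text
turn -0.03 shift [0.0008 0.0013 0.0877]   at [ 0.5855 -0.0811  0.2027] [ 1.7994e+02 -5.0000e-02  4.9370e+01] t 28.3 w 0.633 F [-0.   1.  -1.8]
```

Call:
play_rows(targets=[[[0,0,0,0.001,0.001,0.04,40],[0,0,0,0,0,0.03,40],[0,0,0,0,0,0.012,40],[0,0,0,0,0,0.006,40],[0,0,0,0,0,0,40],[0,0,0,0,0,0,85],[0,0,0,0,0,0,85],[0,0,0,0,0,0,85]]])

```text
time_s: 29.3
tool_pos: [0.5869, -0.081, 0.114]
eef_rot: [180.0, -0.0, 49.4]
force: [-0.7, -0.2, 0.1]
width: 0.845
grip_force: 0.0
```

Call:
play_rows(targets=[[[0,0,0,0,0,0,85],[0,0,0,0,0,-0.02,85],[0,0,0,0,0,-0.05,85],[0,0,0,0,0,-0.06,85],[0,0,0,0,0,-0.03,85],[0,0,0,0,0,0,85],[0,0,0,0,0,0,85],[0,0,0,0,0,0,60]]])

```text
time_s: 30.3
tool_pos: [0.5857, -0.0807, 0.2727]
eef_rot: [-179.9, 0.1, 49.4]
force: [-0.8, 0.1, -0.6]
width: 0.653
grip_force: 0.0
```

Call:
play_rows(targets=[[[0,0,0,0.0345,-0.052,0,60],[0,0,0,0.0345,-0.052,0,60],[0,0,0,0.0345,-0.052,0,60],[0,0,0,0.0345,-0.052,0,60],[0,0,0,0.0345,-0.052,0,60],[0,0,0,0.0345,-0.052,0,60],[0,0,0,0.0345,-0.052,0,60],[0,0,0,0.0345,-0.052,0,60]]])

```text
time_s: 31.3
tool_pos: [0.4494, 0.4009, 0.2727]
eef_rot: [180.0, 0.1, 49.4]
force: [0.4, -0.4, -0.5]
width: 0.599
grip_force: 0.0
```

Run:
```python
from h import *
p=capture("top"); it=[]
for k,x in(("l",(.4138,.1991)),("s",(.4242,.0137)),("j",(.417,-.150))):
    q,f=fit(p,k,x,Y); print(k,np.round(q[:2],4),np.degrees(q[2])%360,f); it.append((k,q,0))
for pad in(90,100,110):
    q,f=fit(p,"tray",(.62,.124,0),(.1,.2),pad=pad); print(np.round(q[:2],4),np.degrees(q[2]),f)
it.append(("tray",q,0))
a=np.degrees(it[0][1][2]);go(*it[0][1][:2],.097,a)
overlay(p,it,"pics/o2.png",(180,130,450,305),S=3)
```

```text
l [0.4143 0.1986] 187.5847467739401 14.67899992202432
s [0.4582 0.0287] 39.166358428096444 14.758352081311745
j [ 0.4174 -0.1503] 220.87421948233296 14.887445973410399
[0.6226 0.1202] 10.696340831138071 17.580938541088425
[0.6226 0.1202] 10.696340831138071 18.349310657483198
[0.6228 0.1206] 10.493583895458976 20.80245400804745
turn -137.45 shift [ 0.0586 -0.2079  0.1749]   at [0.445  0.4124 0.2719] [-1.7965e+02 -1.1000e-01  5.0130e+01] t 31.35 w 0.602 F [-2.1  7.3 -1. ]
```

View pics/o2.png

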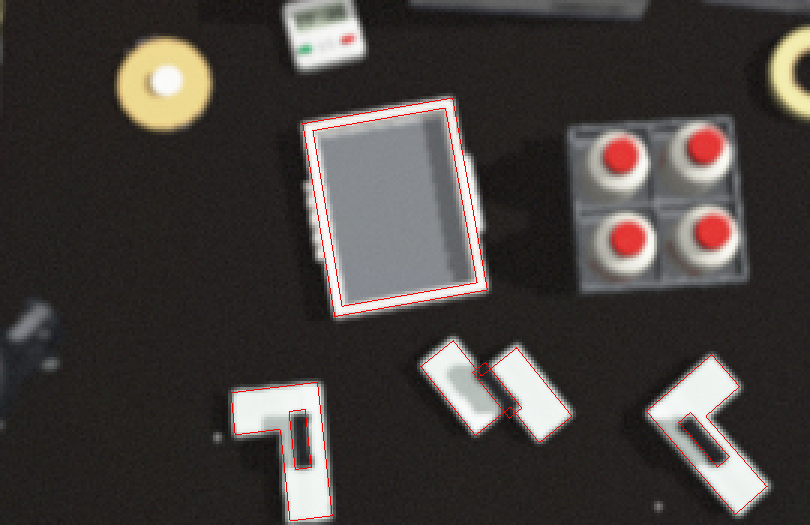

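All four bottles stand in the crate. S has been knocked to (0.458, 0.029), and its refit outline matches. I'll check the camera-to-robot bias using the released bottles and refine L.

Run:
```python
from h import *
p=capture("top")
for y in (184,186,188,190):
    q,f=fit(p,"l",(.4143,.1986),[np.radians(y)],pad=64); print(np.round(q[:2],4),np.degrees(q[2])%360,f)
hsv=cv2.cvtColor(p["color"],cv2.COLOR_BGR2HSV); m=(((hsv[...,0]<8)|(hsv[...,0]>172))&(hsv[...,1]>150)).astype(np.uint8)
n,_,st,ce=cv2.connectedComponentsWithStats(m); K=p["intrinsics"];C=-p["R"].T@p["t"]
T=np.array([[.6647,-.147],[.658,-.0761],[.5934,-.1533],[.5869,-.081]])
for s,c in zip(st[1:],ce[1:]):
    if s[4]>40:
        d=p["R"].T@np.linalg.inv(K)@np.r_[c,1]; t=(.101-C[2])/d[2]; X=(C+t*d)[:2]
        i=np.argmin(np.linalg.norm(T-X,axis=1)); e=X-T[i]; a=np.radians(49.4)
        if np.linalg.norm(e)<.02: print(X.round(4),e.round(4),"tool x,y",np.round([e@[np.cos(a),np.sin(a)],e@[np.sin(a),-np.cos(a)]],4))
go(.4143,.1986,.16,7.2)
```

```text
[0.4142 0.1983] 187.06733733134587 16.108549454349777
[0.4143 0.1984] 188.0332530780382 15.98958121922017
[0.4142 0.1988] 186.66910290100373 16.06446069300588
[0.4139 0.1985] 186.74964166614478 16.02394233641324
[ 0.6637 -0.1454] [-0.001   0.0016] tool x,y [ 0.0006 -0.0018]
[ 0.6549 -0.0738] [-0.0031  0.0023] tool x,y [-0.0003 -0.0039]
[ 0.5902 -0.1503] [-0.0032  0.003 ] tool x,y [ 0.0002 -0.0044]
[ 0.5833 -0.0791] [-0.0036  0.0019] tool x,y [-0.0009 -0.004 ]
turn 42.96 shift [-0.0578  0.2046  0.1118]   at [0.446  0.4088 0.2718] [-179.77   -0.     50.16] t 31.4 w 0.599 F [-0.4  0.7 -0.5]
```

Call:
play_rows(targets=[[[0,0,10.55,0,0,0,60],[0,0,10.55,0,0,0,60],[0,0,10.55,0,0,0,60],[0,0,10.55,0,0,0,60],[0,0,0,-0.0151,0.0488,0.028,60],[0,0,0,-0.0151,0.0488,0.028,60],[0,0,0,-0.0151,0.0488,0.028,60],[0,0,0,-0.0151,0.0488,0.028,60]]], squeeze=60)

```text
time_s: 32.4
tool_pos: [0.4142, 0.1964, 0.1605]
eef_rot: [179.9, 0.0, 7.2]
force: [0.6, -0.2, -1.4]
width: 0.601
grip_force: 0.0
```

Call:
play_rows(targets=[[[0,0,0,0,0,0,50],[0,0,0,0,0,0,50],[0,0,0,0,0,0,50],[0,0,0,0,0,0,50],[0,0,0,0,0,0,50],[0,0,0,0,0,0,50],[0,0,0,0,0,0,50],[0,0,0,0,0,0,50]]])

```text
time_s: 33.4
tool_pos: [0.415, 0.1981, 0.1619]
eef_rot: [-180.0, -0.0, 7.2]
force: [-0.1, 0.4, -0.5]
width: 0.504
grip_force: 0.0
```

Run:
```python
from h import *
go(.4143,.1986,.097,7.2)
```

```text
turn -0.03 shift [-0.0006 -0.0005  0.0649]   at [0.415  0.1981 0.1619] [-180.     -0.      7.17] t 33.4 w 0.504 F [-0.1  0.4 -0.5]
```

Call:
play_rows(targets=[[[0,0,0,0,0.001,0.03,50],[0,0,0,0,0,0.025,50],[0,0,0,0,0,0.01,50],[0,0,0,0,0,0,50],[0,0,0,0,0,0,10],[0,0,0,0,0,0,10],[0,0,0,0,0,0,10],[0,0,0,0,0,0,10]]])

```text
time_s: 34.4
tool_pos: [0.4155, 0.1972, 0.0978]
eef_rot: [-180.0, -0.1, 7.2]
force: [-0.6, -0.5, 6.0]
width: 0.149
grip_force: 59.9
```

Call:
play_rows(targets=[[[0,0,0,0,0,0,10],[0,0,0,0,0,0,10],[0,0,0,0,0,0,10],[0,0,0,0,0,0,10],[0,0,0,0,0,0,50],[0,0,0,0,0,0,50],[0,0,0,0,0,-0.03,50],[0,0,0,0,0,-0.05,50]]])

```text
time_s: 35.4
tool_pos: [0.4144, 0.1969, 0.1768]
eef_rot: [179.9, 0.2, 7.2]
force: [0.8, 0.9, 0.3]
width: 0.503
grip_force: 0.0
```

Call:
play_rows(targets=[[[0,0,0,0,-0.06,-0.03,50],[0,0,0,0,-0.06,-0.03,50],[0,0,0,0,-0.06,0,50],[0,0,0,0,0,0,50],[0,0,0,0,0,0,50],[0,0,0,0,0,0,50],[0,0,0,0,0,0,50],[0,0,0,0,0,0,50]]])

```text
time_s: 36.4
tool_pos: [0.394, 0.3667, 0.2328]
eef_rot: [180.0, 0.0, 7.1]
force: [-0.6, 0.2, -0.2]
width: 0.496
grip_force: 0.0
```

Run:
```python
from h import *
go(.4143,.1986,.097,7.2)
p=capture("top")
for y in (184,187,190):
    q,f=fit(p,"l",(.4143,.1986),[np.radians(y)],pad=64); print(np.round(q[:2],4),np.degrees(q[2])%360,f)
```

```text
turn -0.13 shift [-0.0009  0.1693  0.1358]   at [0.394  0.3667 0.2328] [1.7999e+02 1.0000e-02 7.0700e+00] t 36.4 w 0.496 F [-0.6  0.2 -0.2]
[0.4142 0.1992] 187.03499574518884 16.078428101812847
[0.4141 0.1991] 188.02353409559174 16.04321318147216
[0.4133 0.1985] 186.25889080723425 16.113152664262916
```

Call:
play_rows(targets=[[[0,0,0,0.0003,0.057,0.024,50],[0,0,0,0.0003,0.057,0.024,50],[0,0,0,0.0003,0.057,0.024,50],[0,0,0,0,0,0,50],[0,0,0,0,0,0,50],[0,0,0,0,0,0.03,50],[0,0,0,0,0,0.025,50],[0,0,0,0,0,0.007,50]]])

```text
time_s: 37.45
tool_pos: [0.4156, 0.2004, 0.0981]
eef_rot: [-179.9, 0.0, 7.4]
force: [-0.4, 0.2, -0.3]
width: 0.503
grip_force: 0.0
```

Call:
play_rows(targets=[[[0,0,0,0,0,0,40],[0,0,0,0,0,0,10],[0,0,0,0,0,0,10],[0,0,0,0,0,0,10],[0,0,0,0,0,0,10],[0,0,0,0,0,-0.01,10],[0,0,0,0,0,0,10],[0,0,0,0,0,0,10]]])

```text
time_s: 38.45
tool_pos: [0.4157, 0.1982, 0.1087]
eef_rot: [180.0, 0.0, 7.2]
force: [-0.6, -0.3, -2.7]
width: 0.149
grip_force: 58.9
```

Run:
```python
from h import *
go(.6617,.0848,.135,10.6)
```

```text
turn -3.4 shift [ 0.2209  0.1567 -0.0263]   at [0.4157 0.1982 0.1087] [1.7999e+02 1.0000e-02 7.2000e+00] t 38.45 w 0.149 F [-0.6 -0.3 -2.7]
```

Call:
play_rows(targets=[[[0,0,-3.4,0,0,-0.05,10],[0,0,0,0.0441,0.0313,0,10],[0,0,0,0.0441,0.0313,0,10],[0,0,0,0.0441,0.0313,0,10],[0,0,0,0.0441,0.0313,0,10],[0,0,0,0.0441,0.0313,0,10],[0,0,0,0,0,0,10],[0,0,0,0,0,0,10]]])

```text
time_s: 39.45
tool_pos: [0.66, 0.0848, 0.1575]
eef_rot: [-179.9, 0.2, 10.6]
force: [-0.4, 0.9, -2.4]
width: 0.146
grip_force: 59.6
```

Call:
play_rows(targets=[[[0,0,0,0,0,0.015,10],[0,0,0,0,0,0.01,10],[0,0,0,0,0,0,10],[0,0,0,0,0,0,10],[0,0,0,0,0,0,10],[0,0,0,0,0,0,10],[0,0,0,0,0,0,10],[0,0,0,0,0,0,10]]])

```text
time_s: 40.45
tool_pos: [0.6614, 0.0847, 0.1339]
eef_rot: [180.0, -0.0, 10.6]
force: [-0.4, 0.0, -2.4]
width: 0.146
grip_force: 59.6
```

Run:
```python
from h import *
go(.6612,.0848,.103,10.6)
p=capture("scene");c=p["color"][150:250,260:380];cv2.imwrite("pics/l1.png",cv2.resize(c,None,fx=6,fy=6,interpolation=cv2.INTER_CUBIC))
```

```text
turn -0.03 shift [-0.0002 -0.0002  0.0309]   at [0.6614 0.0847 0.1339] [ 1.800e+02 -1.000e-02  1.057e+01] t 40.45 w 0.146 F [-0.4  0.  -2.4]
```

View pics/l1.png

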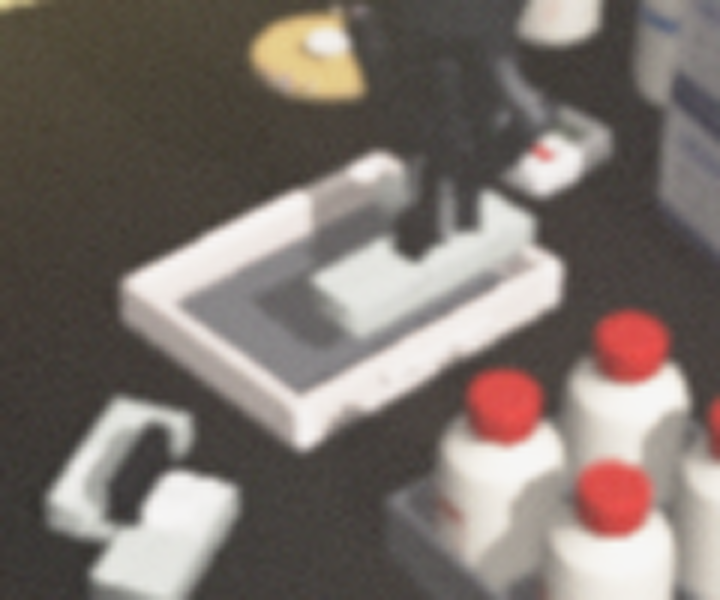

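L hangs over its tray corner (crop 320–540, 200–330), parallel to the wall. I'll lower it slowly and watch the force.

Call:
play_rows(targets=[[[0,0,0,0,0,0.007,10],[0,0,0,0,0,0.004,10],[0,0,0,0,0,0.004,10],[0,0,0,0,0,0.003,10],[0,0,0,0,0,0.003,10],[0,0,0,0,0,0.003,10],[0,0,0,0,0,0,10],[0,0,0,0,0,0,10]]])

```text
time_s: 41.5
tool_pos: [0.6615, 0.0846, 0.1099]
eef_rot: [180.0, -0.0, 10.6]
force: [-0.7, 0.2, -2.9]
width: 0.147
grip_force: 59.6
```

Call:
play_rows(targets=[[[0,0,0,0,0,0.003,10],[0,0,0,0,0,0.002,10],[0,0,0,0,0,0.001,10],[0,0,0,0,0,0.001,10],[0,0,0,0,0,0.001,10],[0,0,0,0,0,0,10],[0,0,0,0,0,0,10],[0,0,0,0,0,0,10]]])

```text
time_s: 42.5
tool_pos: [0.6613, 0.0845, 0.1048]
eef_rot: [-179.9, -0.0, 10.6]
force: [-5.3, 1.5, 16.7]
width: 0.149
grip_force: 62.3
```

Call:
play_rows(targets=[[[0,0,0,0,0,0,30],[0,0,0,0,0,0,30],[0,0,0,0,0,0,30],[0,0,0,0,0,-0.02,30],[0,0,0,0,0,-0.04,30],[0,0,0,0,0,-0.045,30],[0,0,0,0,0,0,40],[0,0,0,0,0,0,50]]])

```text
time_s: 43.5
tool_pos: [0.6612, 0.0849, 0.2074]
eef_rot: [-180.0, -0.0, 10.6]
force: [-0.3, 0.0, 0.2]
width: 0.5
grip_force: 0.0
```

Call:
play_rows(targets=[[[0,0,-10.1,0,0,0,50],[0,0,-10.1,0,0,0,50],[0,0,-10.1,-0.05,0.003,0,50],[0,0,0,-0.056,0.003,0,50],[0,0,0,-0.056,0.003,0,50],[0,0,0,-0.056,0.003,0,50],[0,0,0,-0.056,0.003,0,50],[0,0,0,-0.056,0.003,0,50]]])

```text
time_s: 44.5
tool_pos: [0.4161, -0.1388, 0.2062]
eef_rot: [-179.9, 0.1, 40.9]
force: [-0.2, -1.5, 0.4]
width: 0.507
grip_force: 0.0
```

Run:
```python
from h import *
go(.4196,-.1521,.099,40.9)
p=capture("top"); w=cloud(p)
c=p["color"][150:260,270:360];cv2.imwrite("pics/l2.png",cv2.resize(c,None,fx=5,fy=5,interpolation=cv2.INTER_CUBIC))
q,f=fit(p,"l",(.66,.086),[np.radians(190.6)],zb=.005,pad=50);print(q[:2].round(4),np.degrees(q[2]),f)
```

```text
turn 0.0 shift [-0.006   0.0123  0.1072]   at [ 0.4161 -0.1388  0.2062] [-1.7993e+02  8.0000e-02  4.0900e+01] t 44.5 w 0.507 F [-0.2 -1.5  0.4]
[0.6589 0.087 ] 190.99457698338472 42.396759785182304
```

View pics/l2.png

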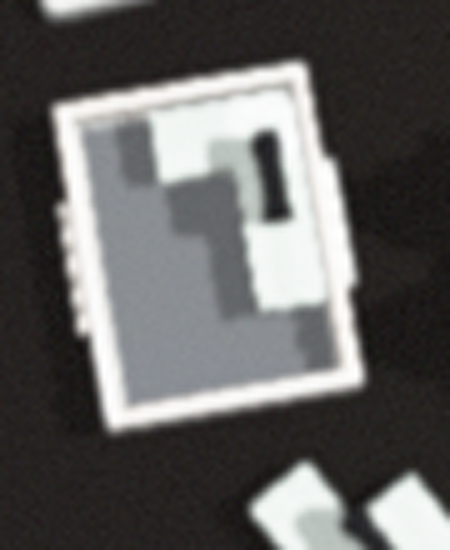

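L lies in the far-right corner of the tray with even gaps. Next is J.

Call:
play_rows(targets=[[[0,0,0,-0.006,0.0123,0,50],[0,0,0,0,0,0.05,50],[0,0,0,0,0,0,50],[0,0,0,0,0,0,50],[0,0,0,0,0,0,50],[0,0,0,0,0,0,50],[0,0,0,0,0,0,50],[0,0,0,0,0,0,50]]])

```text
time_s: 45.55
tool_pos: [0.4217, -0.1512, 0.1571]
eef_rot: [180.0, -0.0, 40.9]
force: [0.1, -0.1, -0.2]
width: 0.496
grip_force: 0.0
```

Run:
```python
from h import *
go(.4196,-.1521,.099,40.9)
```

```text
turn -0.01 shift [-0.0021 -0.0007  0.0581]   at [ 0.4217 -0.1512  0.1571] [ 1.7997e+02 -2.0000e-02  4.0890e+01] t 45.55 w 0.496 F [ 0.1 -0.1 -0.2]
```

Call:
play_rows(targets=[[[0,0,0,-0.002,-0.0007,0.03,50],[0,0,0,0,0,0.02,50],[0,0,0,0,0,0.008,50],[0,0,0,0,0,0,50],[0,0,0,0,0,0,10],[0,0,0,0,0,0,10],[0,0,0,0,0,0,10],[0,0,0,0,0,0,10]]])

```text
time_s: 46.55
tool_pos: [0.4198, -0.152, 0.0996]
eef_rot: [180.0, -0.0, 40.9]
force: [-1.6, 0.2, 7.3]
width: 0.145
grip_force: 59.7
```

Call:
play_rows(targets=[[[0,0,0,0,0,0,10],[0,0,0,0,0,-0.01,10],[0,0,0,0,0,-0.05,10],[0,0,0,0,0,-0.05,10],[0,0,0,0,0,0,10],[0,0,0,0,0,0,10],[0,0,0,0,0,0,10],[0,0,0,0,0,0,10]]])

```text
time_s: 47.55
tool_pos: [0.4189, -0.152, 0.2078]
eef_rot: [-179.9, 0.1, 40.8]
force: [0.6, 0.5, -3.0]
width: 0.15
grip_force: 59.5
```

Run:
```python
from h import *
go(.5640,.1174,.135,100.6)
```

```text
turn -59.75 shift [0.2381 0.1922 0.0728]   at [ 0.4189 -0.152   0.2078] [-1.7988e+02  9.0000e-02  4.0850e+01] t 47.55 w 0.15 F [ 0.6  0.5 -3. ]
```

Call:
play_rows(targets=[[[0,0,-9.96,0,0,0,10],[0,0,-9.96,0,0,0,10],[0,0,-9.96,0,0,0,10],[0,0,-9.96,0,0,0,10],[0,0,-9.96,0,0,0,10],[0,0,-9.96,0,0,0,10],[0,0,0,0,0,0,10],[0,0,0,0,0,0,10]]])

```text
time_s: 48.55
tool_pos: [0.4193, -0.1523, 0.2084]
eef_rot: [-180.0, -0.0, 100.5]
force: [-0.2, 0.8, -2.4]
width: 0.146
grip_force: 59.5
```

Call:
play_rows(targets=[[[0,0,0,0.0476,0.0384,0,10],[0,0,0,0.0476,0.0384,0,10],[0,0,0,0.0476,0.0384,0,10],[0,0,0,0.0476,0.0384,0,10],[0,0,0,0.0476,0.0384,0,10],[0,0,0,0,0,0.04,10],[0,0,0,0,0,0.03,10],[0,0,0,0,0,0,10]]])

```text
time_s: 49.55
tool_pos: [0.5624, 0.1172, 0.1364]
eef_rot: [-179.6, 0.0, 100.6]
force: [-0.7, 0.6, -2.7]
width: 0.15
grip_force: 59.4
```

Call:
play_rows(targets=[[[0,0,0,0,0,0,10],[0,0,0,0,0,0,10],[0,0,0,0,0,0,10],[0,0,0,0,0,0,10],[0,0,0,0,0,0,10],[0,0,0,0,0,0,10],[0,0,0,0,0,0,10],[0,0,0,0,0,0,10]]])

```text
time_s: 50.55
tool_pos: [0.5643, 0.1172, 0.1387]
eef_rot: [-180.0, 0.0, 100.6]
force: [-0.4, 0.2, -3.1]
width: 0.147
grip_force: 59.4
```

Run:
```python
from h import *
go(.5640,.1174,.104,100.6)
p=capture("scene");c=p["color"][150:250,260:380];cv2.imwrite("pics/j1.png",cv2.resize(c,None,fx=6,fy=6,interpolation=cv2.INTER_CUBIC))
```

```text
turn 0.03 shift [ 0.0002 -0.0003  0.0347]   at [0.5643 0.1172 0.1387] [-179.99    0.    100.63] t 50.55 w 0.147 F [-0.4  0.2 -3.1]
```

View pics/j1.png

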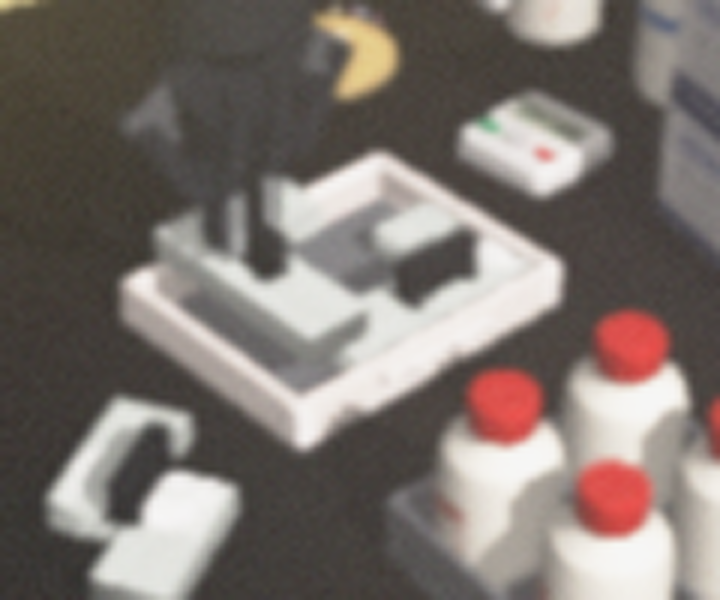

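J is over the near end of the tray, parallel to its walls, and L is seated. Lowering.

Call:
play_rows(targets=[[[0,0,0,0,0,0.01,10],[0,0,0,0,0,0.005,10],[0,0,0,0,0,0.004,10],[0,0,0,0,0,0.003,10],[0,0,0,0,0,0.003,10],[0,0,0,0,0,0.003,10],[0,0,0,0,0,0,10],[0,0,0,0,0,0,10]]])

```text
time_s: 51.6
tool_pos: [0.5626, 0.1218, 0.1114]
eef_rot: [-179.8, -0.3, 100.8]
force: [-5.6, 8.3, 7.8]
width: 0.149
grip_force: 62.3
```

Call:
play_rows(targets=[[[0,0,0,0.004,-0.0005,0,10],[0,0,0,0,0,0.002,10],[0,0,0,0,0,0.002,10],[0,0,0,0,0,0.001,10],[0,0,0,0,0,0.001,10],[0,0,0,0,0,0,10],[0,0,0,0,0,0,10],[0,0,0,0,0,0,10]]])

```text
time_s: 52.6
tool_pos: [0.5622, 0.1228, 0.1094]
eef_rot: [-179.9, -0.3, 100.7]
force: [-12.1, 3.5, 41.5]
width: 0.146
grip_force: 66.9
```

Run:
```python
from h import *
go(.5640,.1174,.104,100.6)
```

```text
turn 0.08 shift [-0.0056  0.0007  0.0054]   at [0.5622 0.1228 0.1094] [-179.91   -0.26  100.68] t 52.6 w 0.146 F [-12.1   3.5  41.5]
```

Call:
play_rows(targets=[[[0,0,0,0,0,-0.006,10],[0,0,0,0,-0.002,-0.003,10],[0,0,0,0,0,0,10],[0,0,0,0,0,0,10],[0,0,0,0,0,0,10],[0,0,0,0,0,0,10],[0,0,0,0,0,0,10],[0,0,0,0,0,0,10]]])

```text
time_s: 53.6
tool_pos: [0.5611, 0.1207, 0.1137]
eef_rot: [-180.0, 0.0, 100.6]
force: [0.2, -0.3, -2.8]
width: 0.148
grip_force: 60.8
```

Run:
```python
from h import *
go(.5640,.1174,.104,100.6)
p=capture("scene");c=p["color"][160:230,270:360]
cv2.imwrite("pics/j2.png",cv2.resize(c,None,fx=8,fy=8,interpolation=cv2.INTER_CUBIC))
```

```text
turn 0.03 shift [-0.0038  0.0022  0.0097]   at [0.5611 0.1207 0.1137] [-179.99    0.    100.63] t 53.6 w 0.148 F [ 0.2 -0.3 -2.8]
```

View pics/j2.png

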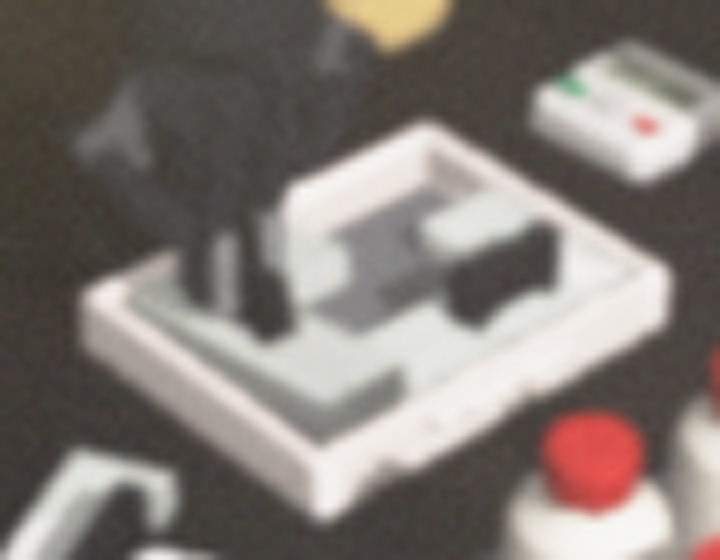

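J is lowered inside the recess but caught. I'll overlay the model outlines to see where it sits in the hand.

Run:
```python
from h import *
p=capture("scene")
q,f=fit(p,"tray",(.6248,.1186,.185),(.185,),pad=100);print("tray in scene cam",q[:2].round(4),np.degrees(q[2]),f)
q,f=fit(p,"tray",(.6248,.1186,.185),(.15,),pad=110);print("tray in scene cam",q[:2].round(4),np.degrees(q[2]),f)
T=(.6248,.1186,np.radians(10.6))
overlay(p,[("tray",T,0),("l",(.6612,.0848,np.radians(190.6)),.005),("j",(.5611,.1207,np.radians(280.6)),.0145)],"pics/j3.png",(270,160,360,230),S=8)
```

```text
tray in scene cam [0.6203 0.0978] 10.422519445020358 42.8327671852668
tray in scene cam [0.6207 0.098 ] 10.027069736730912 44.12442121633009
```

View pics/j3.png

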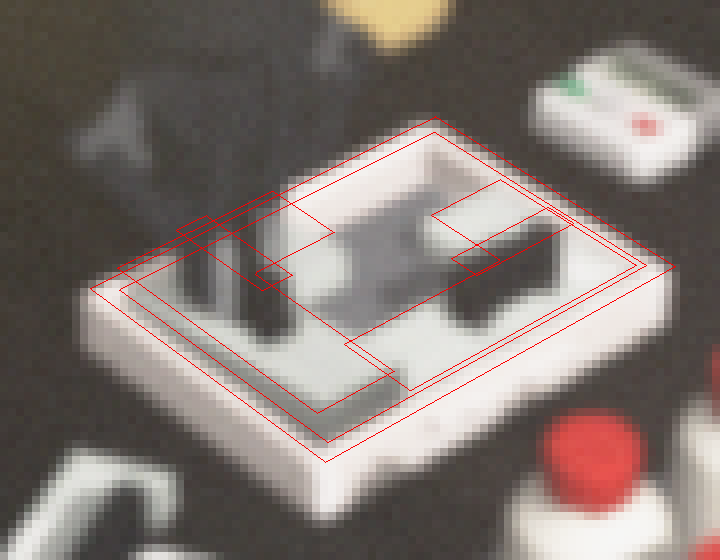

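Call:
play_rows(targets=[[[0,0,0,0.002,0,0,10],[0,0,0,0.002,0,0,10],[0,0,0,0,0,0,10],[0,0,0,0,0,0.002,10],[0,0,0,0,0,0.002,10],[0,0,0,0,0,0.002,10],[0,0,0,0,0,0,10],[0,0,0,0,0,0,10]]])

```text
time_s: 54.7
tool_pos: [0.5605, 0.124, 0.109]
eef_rot: [180.0, -0.0, 100.6]
force: [-3.0, -1.2, 6.6]
width: 0.146
grip_force: 62.2
```

Run:
```python
from h import *
go(.5640,.1174,.104,100.6);print(r.sense()["torque"])
```

```text
turn -0.04 shift [-0.0071  0.0022  0.005 ]   at [0.5605 0.124  0.109 ] [ 1.8000e+02 -1.0000e-02  1.0056e+02] t 54.7 w 0.146 F [-3.  -1.2  6.6]
[-3.32334400e-04  5.43611325e-01 -6.13604564e-02]
```

Call:
play_rows(targets=[[[0,0,0,0,-0.0015,0,10],[0,0,0,0,0,0,10],[0,0,0,0,0,0.001,10],[0,0,0,0,0,0.001,10],[0,0,0,0,0,0.001,10],[0,0,0,0,0,0,10],[0,0,0,0,0,0,10],[0,0,0,0,0,0,10]]])

```text
time_s: 55.7
tool_pos: [0.5603, 0.1233, 0.1082]
eef_rot: [179.8, -0.0, 100.5]
force: [-4.1, -3.7, 24.1]
width: 0.145
grip_force: 64.6
```

Run:
```python
from h import *
go(.5640,.1174,.104,100.6);print(r.sense()["torque"])
```

```text
turn -0.09 shift [-0.0065  0.0026  0.0042]   at [0.5603 0.1233 0.1082] [ 1.7984e+02 -1.0000e-02  1.0051e+02] t 55.7 w 0.145 F [-4.1 -3.7 24.1]
[-0.08201363  0.97972913 -0.02638019]
```

Call:
play_rows(targets=[[[0,0,0,0,0,-0.001,10],[0,0,0,0,0,0,30],[0,0,0,0,0,0,30],[0,0,0,0,0,0,30],[0,0,0,0,0,0,30],[0,0,0,0,0,-0.02,30],[0,0,0,0,0,-0.04,30],[0,0,0,0,0,-0.05,30]]])

```text
time_s: 56.7
tool_pos: [0.5582, 0.1243, 0.2159]
eef_rot: [-179.8, 0.0, 100.6]
force: [1.1, 0.7, 0.3]
width: 0.3
grip_force: 0.0
```

Call:
play_rows(targets=[[[0,0,0,-0.049,-0.032,0,30],[0,0,0,-0.049,-0.032,0,30],[0,0,0,-0.049,-0.032,0,30],[0,0,0,-0.049,-0.032,0,30],[0,0,0,-0.049,-0.032,0,30],[0,0,0,0,0,0,30],[0,0,0,0,0,0,30],[0,0,0,0,0,0,30]]])

```text
time_s: 57.7
tool_pos: [0.4478, -0.1442, 0.2157]
eef_rot: [180.0, -0.0, 100.8]
force: [0.4, -0.0, 0.0]
width: 0.302
grip_force: 0.0
```

Run:
```python
from h import *
go(.46,.027,.2,39.2)
p=capture("top"); w=cloud(p)
for k,x,y in(("l",(.6589,.087),190.6),("j",(.5618,.1192),280.6)):
    q,f=fit(p,k,x,[np.radians(y)],zb=.005,pad=40);print(k,q[:2].round(4),np.degrees(q[2])%360,f)
# height planes: top-surface points in tray frame cells
T=np.array([.6226,.1204]);a=np.radians(10.6);R=np.array([[np.cos(a),-np.sin(a)],[np.sin(a),np.cos(a)]])
L=(w[...,:2]-T)@R
for n,cx,cy in(("J",-60,45),("J",-20,40),("J",-60,-42),("L",20,-52),("L",60,0),("L",-20,-40),("L",66,-40),("floor",20,20),("rim",-85,0),("rim",85,0),("rim",0,65)):
    m=(np.abs(L[...,0]-cx/1e3)<(.003 if n=="rim" else .009))&(np.abs(L[...,1]-cy/1e3)<(.003 if (n=="rim" and cx==0) else .009))
    print(n,cx,cy,np.nanmedian(w[...,2][m]).round(4),m.sum())
c=p["color"][150:260,270:360];cv2.imwrite("pics/j4.png",cv2.resize(c,None,fx=5,fy=5,interpolation=cv2.INTER_CUBIC))
```

```text
turn 61.63 shift [ 0.1177 -0.125   0.0157]   at [ 0.4478 -0.1442  0.2157] [ 1.7998e+02 -3.0000e-02  1.0083e+02] t 57.7 w 0.302 F [ 0.4 -0.   0. ]
l [0.6611 0.0865] 190.79005381792143 39.068174230754416
j [0.5613 0.1199] 280.01589840578106 39.09882791120768
J -60 45 0.0245 42
J -20 40 0.0258 44
J -60 -42 0.0352 47
L 20 -52 0.0246 40
L 60 0 0.0236 43
L -20 -40 0.0244 43
L 66 -40 0.0241 40
floor 20 20 0.0038 42
rim -85 0 0.0236 17
rim 85 0 0.0217 18
rim 0 65 0.0251 4
```

View pics/j4.png

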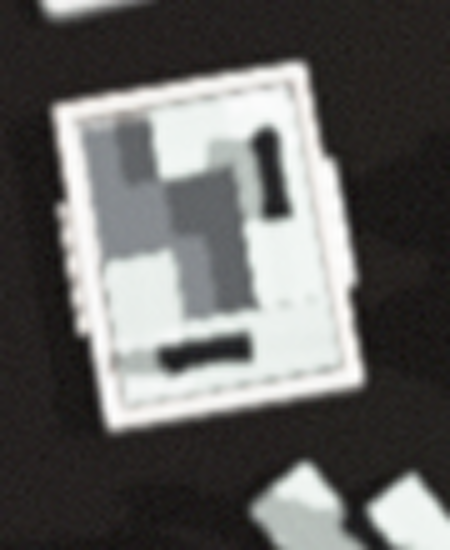

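J's left end is seated (top at 0.0245), but its right end is propped about 10 mm high (0.035) on the lip. L is flat. I'll press the high end down with shut fingers.

Call:
play_rows(targets=[[[0,0,0,0.0368,0.0322,0,0],[0,0,0,0.0368,0.0322,0,0],[0,0,0,0.0368,0.0322,0,0],[0,0,0,0.0368,0.0322,0,0],[0,0,0,0.0368,0.0322,0,0],[0,0,0,0,0,0.05,0],[0,0,0,0,0,0.04,0],[0,0,0,0,0,0,0]]])

```text
time_s: 58.75
tool_pos: [0.569, 0.0664, 0.1231]
eef_rot: [-179.6, -0.0, 100.8]
force: [-0.6, 0.9, -0.3]
width: 0.003
grip_force: 0.0
```

Call:
play_rows(targets=[[[0,0,0,0,0,0.005,0],[0,0,0,0,0,0.005,0],[0,0,0,0,0,0.002,0],[0,0,0,0,0,0.002,0],[0,0,0,0,0,0.002,0],[0,0,0,0,0,0,0],[0,0,0,0,0,0,0],[0,0,0,0,0,0,0]]])

```text
time_s: 59.75
tool_pos: [0.5712, 0.0646, 0.1098]
eef_rot: [-180.0, 0.0, 100.6]
force: [0.1, 0.9, 0.6]
width: 0.0
grip_force: 0.0
```

Run:
```python
from h import *
go(.572,.066,.098,100.6)
```

```text
turn 0.04 shift [0.0012 0.0011 0.0118]   at [0.5712 0.0646 0.1098] [-180.      0.    100.64] t 59.75 w 0.0 F [0.1 0.9 0.6]
```

Call:
play_rows(targets=[[[0,0,0,0.001,0,0.002,0],[0,0,0,0,0,0.002,0],[0,0,0,0,0,0.002,0],[0,0,0,0,0,0.001,0],[0,0,0,0,0,0.001,0],[0,0,0,0,0,0,0],[0,0,0,0,0,0,0],[0,0,0,0,0,0,0]]])

```text
time_s: 60.75
tool_pos: [0.5711, 0.0656, 0.1019]
eef_rot: [180.0, 0.0, 100.6]
force: [1.0, -0.5, 0.7]
width: 0.001
grip_force: 0.0
```

Call:
play_rows(targets=[[[0,0,0,0,0,0.001,0],[0,0,0,0,0,0.001,0],[0,0,0,0,0,0.001,0],[0,0,0,0,0,0.001,0],[0,0,0,0,0,0.001,0],[0,0,0,0,0,0,0],[0,0,0,0,0,0,0],[0,0,0,0,0,0,0]]])

```text
time_s: 61.75
tool_pos: [0.571, 0.0656, 0.0977]
eef_rot: [180.0, -0.0, 100.6]
force: [-1.5, 0.4, 8.4]
width: -0.002
grip_force: 4.0
```

Call:
play_rows(targets=[[[0,0,0,0,0,0.001,0],[0,0,0,0,0,0.001,0],[0,0,0,0,0,0,0],[0,0,0,0,0,-0.02,0],[0,0,0,0,0,-0.05,0],[0,0,0,0,0,-0.04,0],[0,0,0,-0.0368,-0.0322,0,0],[0,0,0,-0.0368,-0.0322,0,0]]])

```text
time_s: 62.75
tool_pos: [0.5215, -0.019, 0.206]
eef_rot: [179.8, 0.0, 100.8]
force: [0.0, -0.5, -0.1]
width: 0.002
grip_force: 0.0
```

Call:
play_rows(targets=[[[0,0,0,-0.0368,-0.0322,0,0],[0,0,0,-0.0368,-0.0322,0,0],[0,0,0,-0.0368,-0.0322,0,0],[0,0,0,0,0,0,0],[0,0,0,0,0,0,0],[0,0,0,0,0,0,0],[0,0,0,0,0,0,0],[0,0,0,0,0,0,50]]])

```text
time_s: 63.75
tool_pos: [0.4471, -0.1442, 0.2048]
eef_rot: [180.0, -0.0, 100.7]
force: [-0.4, -0.5, 0.6]
width: 0.203
grip_force: 0.0
```

```bash
cat > chk.py <<'E'
from h import *
p=capture("top"); w=cloud(p)
T=np.array([.6226,.1204]);a=np.radians(10.6);R=np.array([[np.cos(a),-np.sin(a)],[np.sin(a),np.cos(a)]])
L=(w[...,:2]-T)@R
for n,cx,cy in(("J",-60,45),("J",-20,40),("J",-60,-42),("L",20,-52),("L",60,0),("L",-20,-40),("L",66,-40),("S/fl",20,35),("S/fl",20,5),("S/fl",60,40),("S/fl",-20,0)):
    m=(np.abs(L[...,0]-cx/1e3)<.009)&(np.abs(L[...,1]-cy/1e3)<.009)
    print(n,cx,cy,np.nanmedian(w[...,2][m]).round(4),m.sum())
for k,x,y,zb in(("l",(.659,.087),190.6,.005),("j",(.5618,.1192),280.6,.005),("s",(.4582,.0287),39.2,0)):
    q,f=fit(p,k,x,[np.radians(y)],zb=zb,pad=40 if zb else 60);print(k,q[:2].round(4),np.degrees(q[2])%360,f, "tray frame",((q[:2]-T)@R).round(4))
E
python3 chk.py; python3 -c "
from h import *
go(.46,.027,.2,39.2)"
```

```text
J -60 45 0.0244 46
J -20 40 0.0238 43
J -60 -42 0.0246 44
L 20 -52 0.0245 41
L 60 0 0.0243 42
L -20 -40 0.0235 44
L 66 -40 0.0227 40
S/fl 20 35 0.0042 42
S/fl 20 5 0.0042 43
S/fl 60 40 0.0046 45
S/fl -20 0 0.0043 45
l [0.6608 0.0867] 191.74770005458163 39.043191973988854 tray frame [ 0.0313 -0.0402]
j [0.5616 0.118 ] 280.02475768802384 39.127046288668886 tray frame [-0.0604  0.0088]
s [0.4608 0.029 ] 40.28906305739653 19.7306455656679 tray frame [-0.1759 -0.0601]
turn 61.5 shift [ 0.1184 -0.1246  0.0048]   at [ 0.447  -0.1444  0.2048] [ 1.800e+02 -1.000e-02  1.007e+02] t 63.8 w 0.281 F [-0.3  0.   0.2]
```

Both L and J are now flat and flush, with every height between 0.023 and 0.025. I'll refit S more carefully.

Run:
```python
from h import *
p=capture("top")
for pad in(46,50,56):
  for y in (36,39,42):
    q,f=fit(p,"s",(.459,.0288),[np.radians(y)],pad=pad);print(pad,q[:2].round(4),np.degrees(q[2])%360,f)
overlay(p,[("s",q,0)],"pics/s1.png",(310,220,400,290),S=8)
```

```text
46 [0.4607 0.0295] 39.38308582173516 22.794368297081586
46 [0.4598 0.0294] 39.19689275193004 22.781336815344233
46 [0.46   0.0293] 39.384196664405884 22.786922048486236
50 [0.4603 0.0295] 39.76473271397555 21.505437895289365
50 [0.4601 0.0296] 39.169366293877054 21.499417634790145
50 [0.4604 0.0295] 38.884970731147085 21.609675050119037
56 [0.4594 0.0286] 39.21589994248181 20.107933616474497
56 [0.4597 0.0292] 39.924331485966526 20.038292860340984
56 [0.4602 0.0295] 38.856431270534344 20.102516710591924
```

View pics/s1.png

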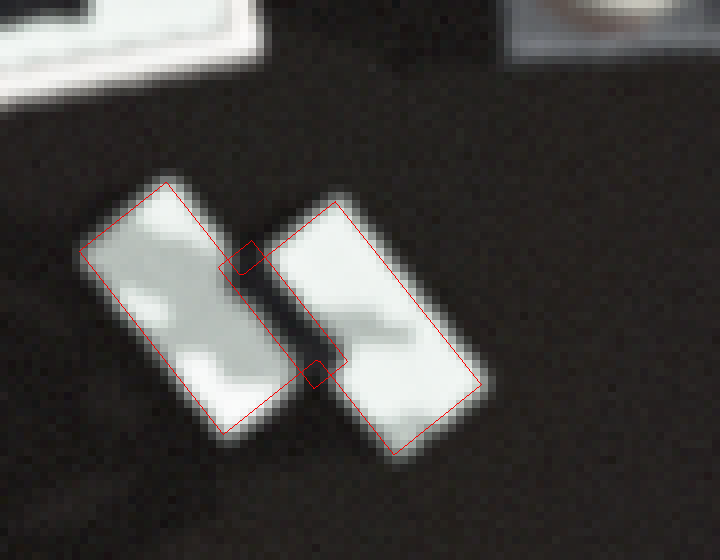

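The S overlay matches its edges to within about 0.3 px. I'll pick it up.

Call:
play_rows(targets=[[[0,0,10.23,0,0,0,50],[0,0,10.23,0,0,0,50],[0,0,10.23,0,0,0,50],[0,0,10.23,0,0,0,50],[0,0,10.23,0,0,0,50],[0,0,10.23,0,0,0,50],[0,0,0,0,0,0,50],[0,0,0,0,0,0,50]]])

```text
time_s: 64.85
tool_pos: [0.4468, -0.1448, 0.2048]
eef_rot: [-180.0, 0.0, 39.4]
force: [-0.6, 1.6, -0.4]
width: 0.497
grip_force: 0.0
```

Call:
play_rows(targets=[[[0,0,0,0.0395,-0.0414,0,50],[0,0,0,0.0395,-0.0414,0,50],[0,0,0,0.0395,-0.0414,0.05,50],[0,0,0,0,0,0,50],[0,0,0,0,0,0,50],[0,0,0,0,0,0,50],[0,0,0,0,0,0,50],[0,0,0,0,0,0,50]]])

```text
time_s: 65.85
tool_pos: [0.4593, 0.0153, 0.1641]
eef_rot: [180.0, -0.0, 39.2]
force: [0.4, 0.3, 0.4]
width: 0.501
grip_force: 0.0
```

```bash
python3 -c "
from h import *
go(.46,.0268,.099,39.3)"
```

```text
turn -0.12 shift [ 0.0078 -0.0084  0.0651]   at [0.4593 0.0153 0.1641] [ 1.7996e+02 -4.0000e-02  3.9180e+01] t 65.85 w 0.501 F [0.4 0.3 0.4]
```

Call:
play_rows(targets=[[[0,0,0,0.0078,-0.0084,0,50],[0,0,0,0,0,0.03,50],[0,0,0,0,0,0.025,50],[0,0,0,0,0,0.01,50],[0,0,0,0,0,0,50],[0,0,0,0,0,0,10],[0,0,0,0,0,0,10],[0,0,0,0,0,0,10]]], squeeze=80)

```text
time_s: 66.85
tool_pos: [0.4604, 0.0274, 0.0997]
eef_rot: [179.9, -0.1, 39.2]
force: [0.0, -0.6, 5.8]
width: 0.15
grip_force: 78.9
```

Call:
play_rows(targets=[[[0,0,0,0,0,0,10],[0,0,0,0,0,0,10],[0,0,0,0,0,0,10],[0,0,0,0,0,-0.01,10],[0,0,0,0,0,-0.05,10],[0,0,0,0,0,-0.04,10],[0,0,0,0,0,0,10],[0,0,0,0,0,0,10]]])

```text
time_s: 67.85
tool_pos: [0.459, 0.0281, 0.1983]
eef_rot: [-179.9, 0.0, 39.3]
force: [0.2, 0.0, -2.8]
width: 0.142
grip_force: 79.1
```

Call:
play_rows(targets=[[[0,0,-10.1,0,0,0,10],[0,0,-10.1,0,0,0,10],[0,0,-10.1,0,0,0,10],[0,0,-10.1,0,0,0,10],[0,0,-10.1,0,0,0,10],[0,0,-10.1,0,0,0,10],[0,0,-10.1,0,0,0,10],[0,0,-10.1,0,0,0,10]]])

```text
time_s: 68.85
tool_pos: [0.4586, 0.0274, 0.1971]
eef_rot: [-179.8, -0.1, 120.4]
force: [0.0, 1.0, -3.1]
width: 0.142
grip_force: 79.1
```

Call:
play_rows(targets=[[[0,0,-10.1,0,0,0,10],[0,0,-10.1,0,0,0,10],[0,0,-10.1,0,0,0,10],[0,0,-10.1,0,0,0,10],[0,0,-10.1,0,0,0,10],[0,0,-10.1,0,0,0,10],[0,0,-10.1,0,0,0,10],[0,0,0,0,0,0,10]]])

```text
time_s: 69.85
tool_pos: [0.4588, 0.0272, 0.1974]
eef_rot: [179.9, -0.2, -169.4]
force: [-0.7, 0.2, -3.7]
width: 0.139
grip_force: 79.1
```

```bash
python3 -c "
from h import *
go(.639,.1408,.135,190.6)"
```

```text
turn 0.01 shift [-0.1981  0.0785  0.0624]   at [0.4588 0.0272 0.1974] [ 179.9    -0.19 -169.39] t 69.85 w 0.139 F [-0.7  0.2 -3.7]
```

Call:
play_rows(targets=[[[0,0,0,-0.0495,0.0196,0,10],[0,0,0,-0.0495,0.0196,0,10],[0,0,0,-0.0495,0.0196,0,10],[0,0,0,-0.0495,0.0196,0,10],[0,0,0,0,0,0.035,10],[0,0,0,0,0,0.02,10],[0,0,0,0,0,0,10],[0,0,0,0,0,0,10]]])

```text
time_s: 70.85
tool_pos: [0.6396, 0.1409, 0.144]
eef_rot: [-180.0, -0.0, -169.3]
force: [-0.8, 0.2, -2.5]
width: 0.143
grip_force: 79.1
```

Call:
play_rows(targets=[[[0,0,0,0,0,0,10],[0,0,0,0,0,0,10],[0,0,0,0,0,0,10],[0,0,0,0,0,0,10],[0,0,0,0,0,0,10],[0,0,0,0,0,0,10],[0,0,0,0,0,0,10],[0,0,0,0,0,0,10]]])

```text
time_s: 71.85
tool_pos: [0.6397, 0.1415, 0.1436]
eef_rot: [-180.0, -0.0, -169.2]
force: [-0.1, 1.0, -3.6]
width: 0.143
grip_force: 79.1
```

```bash
python3 -c "
from h import *
go(.639,.1408,.104,190.6)
p=capture('scene');c=p['color'][150:240,260:380];cv2.imwrite('pics/s2.png',cv2.resize(c,None,fx=6,fy=6,interpolation=cv2.INTER_CUBIC))"
```

```text
turn 0.15 shift [ 0.0008 -0.0005  0.0396]   at [0.6397 0.1415 0.1436] [-180.     -0.   -169.25] t 71.85 w 0.143 F [-0.1  1.  -3.6]
```

View pics/s2.png

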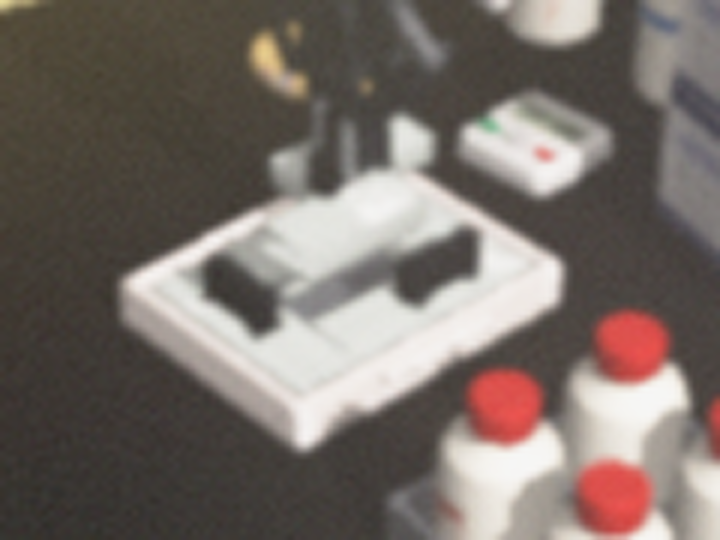

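S is hovering over the remaining gap, and L and J lie flat. Lowering gently.

Call:
play_rows(targets=[[[0,0,0.1,0.0008,-0.0005,0.006,10],[0,0,0,0,0,0.007,10],[0,0,0,0,0,0.004,10],[0,0,0,0,0,0.003,10],[0,0,0,0,0,0.002,10],[0,0,0,0,0,0,10],[0,0,0,0,0,0,10],[0,0,0,0,0,0,10]]])

```text
time_s: 72.9
tool_pos: [0.6392, 0.1409, 0.1219]
eef_rot: [-180.0, 0.0, -169.3]
force: [0.2, -0.2, -2.7]
width: 0.141
grip_force: 79.1
```

```bash
python3 -c "
from h import *
go(.639,.1408,.104,190.6);print(r.sense()['torque'])"
```

```text
turn 0.05 shift [ 0.0002 -0.      0.0179]   at [0.6392 0.1409 0.1219] [-1.8000e+02  2.0000e-02 -1.6935e+02] t 72.9 w 0.141 F [ 0.2 -0.2 -2.7]
[-0.00819047 -0.02466711 -0.00835779]
```

Call:
play_rows(targets=[[[0,0,0,0,0,0.002,10],[0,0,0,0,0,0.002,10],[0,0,0,0,0,0.002,10],[0,0,0,0,0,0.002,10],[0,0,0,0,0,0.001,10],[0,0,0,0,0,0,10],[0,0,0,0,0,0,10],[0,0,0,0,0,0,10]]])

```text
time_s: 73.9
tool_pos: [0.6389, 0.1408, 0.1127]
eef_rot: [-180.0, -0.0, -169.3]
force: [-0.2, 0.2, -3.8]
width: 0.139
grip_force: 79.1
```

```bash
python3 -c "
from h import *
go(.639,.1408,.104,190.6);print(r.sense()['torque'])"
```

```text
turn 0.05 shift [-0.     -0.      0.0087]   at [0.6389 0.1408 0.1127] [-1.8000e+02 -1.0000e-02 -1.6935e+02] t 73.9 w 0.139 F [-0.2  0.2 -3.8]
[-0.05668471  0.11710339 -0.00288527]
```

It is sliding in without contact. I'll finish lowering, then release.

Call:
play_rows(targets=[[[0,0,0,0,0,0.002,10],[0,0,0,0,0,0.002,10],[0,0,0,0,0,0.002,10],[0,0,0,0,0,0.001,10],[0,0,0,0,0,0.001,10],[0,0,0,0,0,0,10],[0,0,0,0,0,0,10],[0,0,0,0,0,0,10]]])

```text
time_s: 74.9
tool_pos: [0.639, 0.1408, 0.1048]
eef_rot: [-180.0, -0.0, -169.4]
force: [-2.3, -0.9, -1.2]
width: 0.143
grip_force: 79.4
```

Call:
play_rows(targets=[[[0,0,0,0,0,0,30],[0,0,0,0,0,0,30],[0,0,0,0,0,0,30],[0,0,0,0,0,-0.02,30],[0,0,0,0,0,-0.05,30],[0,0,0,0,0,-0.05,30],[0,0,0,0.04,-0.041,0,30],[0,0,0,0.04,-0.041,0,30]]])

```text
time_s: 75.9
tool_pos: [0.5759, 0.0451, 0.2273]
eef_rot: [-180.0, 0.3, -169.3]
force: [0.7, -0.8, 0.2]
width: 0.297
grip_force: 0.0
```

Call:
play_rows(targets=[[[0,0,0,0.04,-0.041,0,30],[0,0,0,0.04,-0.041,0,30],[0,0,0,0.04,-0.041,0,30],[0,0,0,0.04,-0.041,0,30],[0,0,0,0,0,0,30],[0,0,0,0,0,0,30],[0,0,0,0,0,0,30],[0,0,0,0,0,0,30]]])

```text
time_s: 76.9
tool_pos: [0.4497, -0.1439, 0.2249]
eef_rot: [180.0, 0.1, -169.2]
force: [-0.4, 1.0, -0.0]
width: 0.296
grip_force: 0.0
```

```bash
python3 chk.py
python3 - <<'E'
from h import *
go(.46,.027,.2,39.2)
p=capture("top");cv2.imwrite("pics/f.png",cv2.resize(p["color"][110:300,170:450],None,fx=2.8,fy=2.8,interpolation=cv2.INTER_CUBIC))
E
```

```text
J -60 45 0.0239 45
J -20 40 0.024 45
J -60 -42 0.0235 45
L 20 -52 0.0259 40
L 60 0 0.0241 46
L -20 -40 0.0234 43
L 66 -40 0.0237 39
S/fl 20 35 0.0239 43
S/fl 20 5 0.0249 42
S/fl 60 40 0.0246 44
S/fl -20 0 0.0235 45
l [0.6609 0.0871] 190.0317690360663 43.35884460821223 tray frame [ 0.0315 -0.0398]
j [0.5611 0.1184] 280.6162865183127 42.41186278616671 tray frame [-0.0609  0.0094]
s [0.438  0.0879] 61.955101491783964 7.921496830988336 tray frame [-0.1874  0.002 ]
turn 151.6 shift [ 0.1163 -0.1259  0.0248]   at [ 0.4495 -0.1441  0.2248] [ 1.7999e+02  4.0000e-02 -1.6920e+02] t 76.95 w 0.3 F [ 0.3 -0.   0.5]
```

View pics/f.png

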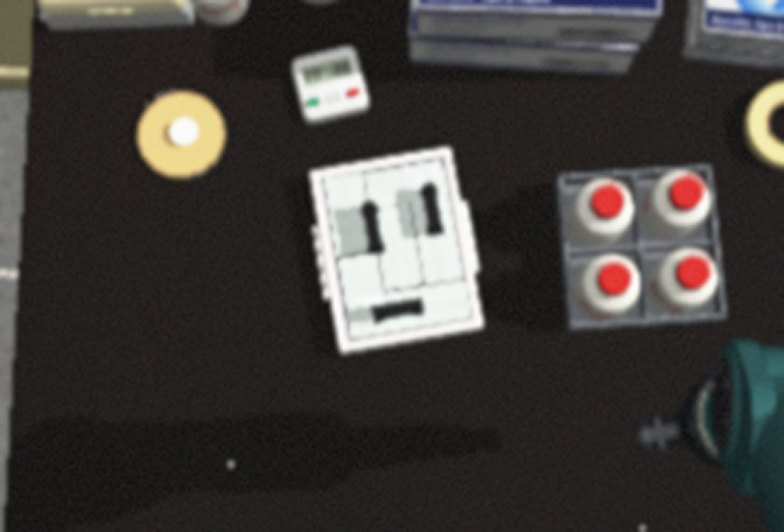

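The tray (400,250) is filled flush by all three plates, with every top between 0.0234 and 0.026. Four bottles stand in the crate cells (640,245), and the timer, dish and tape are where they were. I'm handing it in.

```bash
python3 -c "
from h import *
print(r.finish_job())"
```

```text
the job is handed in; nothing more can be done
None
```

I handed the job in: the last pictures showed all three plates flush in the tray, all four bottles upright in the crate, and the timer, tape and dish where they were; no verdict came back.

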